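# Clear, fill and cover the turner's packing crate

## Task

First clear the packing crate: lay the gouge that was left across it in the free notches of the tool rest, and drop the scrap stubs that stand in its cells into the white pail. Then stand every turned jar from the bench upright on the floor of the crate, one to a cell, beside the jar already there. Last, put the cover on the crate so that it drops home and lies flat on the rim all round, and leave the other tools, the wax tin and the rest of the bench as they are.

Things in the scene. Friction and masses are not known exactly. Their poses are not given: they have to be found in the camera images.
- crate: Fixed open plywood crate, 238 (x) x 162 (y) mm outside, walls 8 thick, 116 high. Origin: centre of its underside; inner floor at z 8. Six square 70 mm cells, centres at x -76, 0, +76 and y -38, +38 mm; the 6 mm dividers between them end at z 55, far below the rim.
- cover: Loose plywood cover, 350 g, plate 242 (x) x 166 (y) x 9 mm; origin: centre of the plate's underside. Two battens below, 10 thick, 136 long in y, outer faces at x +-106, drop inside the crate's walls with 5 mm play each way. Grip on top: wooden bar along x, 124 x 26 wide, from 23 to 45 mm above the origin. Starts on its battens on the bench (origin z 10). Either way round fits.
- gouge: Turning gouge, 300 g, eight-sided wooden handle 220 mm long along its x and 28 mm across flats, then an 80 mm steel blade on the +x end. Origin: mid-length of the handle on its underside (the handle's axis is 14 mm above it). It starts lying on the crate's two long walls, across the middle.
- rest: Fixed wooden tool rest. Origin: centre of its underside; tools lie along its x on two notched bars (26 thick, at x -70 and +70). Notches 40 mm wide at y -35 and +35, floors at z 40, bar tops at z 62; between the bars it is open down to a base board at z 10. The +35 notches hold the skew chisel; the -35 notches are free for the gouge, either way round.
- skew: Bystander: a skew chisel like the gouge (handle 26 mm across, 220 mm long) lying in the y = +35 notches of the rest. Origin as for the gouge.
- pail: White plastic scrap pail, fixed, round, 160 mm across at the rim, 140 at the foot, 110 mm high, wall 3 mm, bottom 4 mm. Origin: centre of its underside. (Its thin wire bail hangs outside and is only for show.)
- stub1_mid (a point): Middle of a parted-off scrap stub, a plain wooden cylinder 38 mm across and 140 mm long, 130 g, dark ring at its foot; it starts standing upright in one of the crate's corner cells, its top sticking up over the rim. The point is half way along its axis, on the axis; its z is that axis. This one may be absent.
- stub2_mid (a point): Middle of a parted-off scrap stub, a plain wooden cylinder 38 mm across and 140 mm long, 130 g, dark ring at its foot; it starts standing upright in one of the crate's corner cells, its top sticking up over the rim. The point is half way along its axis, on the axis; its z is that axis. This one may be absent.
- jar1: Turned wooden lidded jar in one piece, 150 g, round: body 52 mm across and 58 mm high, then a knob 22 mm across up to 90 mm. Origin: centre of its underside, z up along its axis. Starts standing on the bench; may be absent.
- jar2: Turned wooden lidded jar in one piece, 150 g, round: body 52 mm across and 58 mm high, then a knob 22 mm across up to 90 mm. Origin: centre of its underside, z up along its axis. Starts standing on the bench; may be absent.
- jar3: Turned wooden lidded jar in one piece, 150 g, round: body 52 mm across and 58 mm high, then a knob 22 mm across up to 90 mm. Origin: centre of its underside, z up along its axis. Starts standing on the bench; may be absent.
- jar4: Turned wooden lidded jar in one piece, 150 g, round: body 52 mm across and 58 mm high, then a knob 22 mm across up to 90 mm. Origin: centre of its underside, z up along its axis. Starts standing on the bench; may be absent.
- jar5: Turned wooden lidded jar in one piece, 150 g, round: body 52 mm across and 58 mm high, then a knob 22 mm across up to 90 mm. Origin: centre of its underside, z up along its axis. Starts standing on the bench; may be absent.
- jar6: Turned wooden lidded jar in one piece, 150 g, round: body 52 mm across and 58 mm high, then a knob 22 mm across up to 90 mm. Origin: centre of its underside, z up along its axis. Always there: it already stands in a corner cell of the crate and may stay there.
- mallet: Bystander, not to be disturbed: carver's mallet 250 mm long, head 60 mm across. Origin: underside of the handle's butt end; the tool runs along +x.
- wax: Bystander, not to be disturbed: flat steel wax tin, 68 mm across, 50 high. Origin: centre of its underside.
- sander: Bystander, not to be disturbed: cork sanding block 110 x 60 x 28 mm. Origin: centre of its underside.
- caliper: Bystander, not to be disturbed: steel caliper 140 mm long, 6 to 10 mm thick. Origin: centre of its underside.
- blank: Bystander, not to be disturbed: wooden turning blank, upright cylinder 72 mm across, 75 high. Origin: centre of its underside.

How it is judged:
On the way, in this order (a step that is already met when the one before it is completed fails the run):
1. the crate is cleared: gouge in the free notches of the tool rest, every scrap stub in the pail (x of gouge in the frame of rest between -0.04 and 0.04 m and y of gouge in the frame of rest between -0.06 and 0.06 m and z of gouge in the frame of rest between 0.033 and 0.047 m and angle between the x axis of gouge and the x axis of rest, either way round below 0.15 rad and horizontal distance between each of stub1_mid, stub2_mid and pail below 0.085 m and height (world z) of each of stub1_mid, stub2_mid below 0.125 m), for 0.2 s.
2. every jar stands upright on the crate's floor in a cell of its own (x of jar1 in the frame of crate between -0.117 and 0.117 m and y of jar1 in the frame of crate between -0.079 and 0.079 m and z of jar1 in the frame of crate between 0.003 and 0.014 m and angle between each of jar1, jar2, jar3, jar4, jar5, jar6's own z axis and vertical below 0.12 rad and x of jar2 in the frame of crate between -0.117 and 0.117 m and y of jar2 in the frame of crate between -0.079 and 0.079 m and z of jar2 in the frame of crate between 0.003 and 0.014 m and x of jar3 in the frame of crate between -0.117 and 0.117 m and y of jar3 in the frame of crate between -0.079 and 0.079 m and z of jar3 in the frame of crate between 0.003 and 0.014 m and x of jar4 in the frame of crate between -0.117 and 0.117 m and y of jar4 in the frame of crate between -0.079 and 0.079 m and z of jar4 in the frame of crate between 0.003 and 0.014 m and x of jar5 in the frame of crate between -0.117 and 0.117 m and y of jar5 in the frame of crate between -0.079 and 0.079 m and z of jar5 in the frame of crate between 0.003 and 0.014 m and x of jar6 in the frame of crate between -0.117 and 0.117 m and y of jar6 in the frame of crate between -0.079 and 0.079 m and z of jar6 in the frame of crate between 0.003 and 0.014 m), for 0.2 s.
3. the cover lies home on the crate (x of cover in the frame of crate between -0.009 and 0.009 m and y of cover in the frame of crate between -0.009 and 0.009 m and z of cover in the frame of crate between 0.113 and 0.119 m and angle between cover's own z axis and vertical below 0.025 rad and angle between the x axis of cover and the x axis of crate, either way round below 0.08 rad), for 0.2 s.
At the end, for the whole second after the job is handed in: Gouge at rest in the free notches (within 7 mm of their floor, 0.15 rad); stub middles inside the pail; all jars upright (0.12 rad) on the crate floor, one per cell; cover at rest on the rim: height within 3 mm, level 0.025 rad, centred 9 mm, in line 0.08 rad. Absent things do not count (all of step 1 and all of step 2 and all of step 3 and linear speed of each of cover, gouge below 0.02 m/s); the robot touches nothing.
It fails at once if a bystander is pushed more than 30 mm from its place: skew chisel, mallet, wax tin, sanding block, caliper or blank (distance of any of skew, mallet, wax, sander, caliper, blank from where it was at the start of the episode above 0.03 m).
Of jar1, jar2, jar3, jar4, jar5 only 3 to 5 are there at a start; the rules pass over those that are not, and their reading is None.
Of stub1, stub2 only 1 to 2 are there at a start; the rules pass over those that are not, and their reading is None.
At some moment in a run one of jar1, jar2, jar3, jar4, jar5, cover may be knocked a few centimetres aside while the robot is not near it.
It also fails if it takes over 210 s, if anything falls off the work surface, if the arm or the gripper's body presses on something with over 40 N, if the wrist force passes 120 N, or if a joint passes its speed limit or range.

## Robot

A 6-joint arm with a two-finger parallel gripper is mounted at the origin on the work surface. World frame = base frame: x ahead of the robot, y to its left, z up, the work surface at z = 0. Lengths are in m, angles in rad, forces in N, time in s.
With the tool pointing down it reaches from about 0.35 to 0.775 m from the base axis. Payload 5.5 kg.
Tool frame: the origin (TCP) lies at the very end of the fingers, on their centre line; the grasp point (between the pads) lies 19 mm behind it; x points along the fingers, y is the direction in which the jaws open and shut, and the axes are right-handed (so a half turn about x gives the same grasp; the last joint's range is limited). The gripper opens to 85 mm and grips with 20 to 120 N. Pads are 22 mm wide; open, the fingers measure 114 mm over their backs; the gripper's body (76 mm by 85 mm) begins 54 mm behind the grasp point. The pads swing forward as they close: fully open they stand 13 mm farther back than shut.
Start: joints at [-1.259, 0.313, 0.046, 1.304, 0, 1.431], TCP at [0.251, -0.517, 0.231] pointing down, gripper open.
Joint ranges: [-2.76, 2.76], [-0.86, 1.69], [-1.03, 1.26], [-2.2, 2.34], [-1.47, 1.5], [-3.14, 3.14]. Speed limits (rad/s): [2.57, 2.57, 3.14, 3.14, 3.14, 3.14].

## Interface

Orientations are given as a unit quaternion [w, x, y, z].
In Python, from workcell import readout, cams, env, finder gives the robot as it stands.
- The arm moves only by the tool drive_tool, never from a script. Its argument "moves" is a list that holds one entry, the list of rows, each a list of 7 numbers: the shift along the tool's x, y, z in m, then the turn, a rotation vector about the tool's x, y, z in rad, then the closure in counts, from 0 (fully open) to 255 (shut). A call has exactly 5 rows; each row is the pose to reach, as a shift and turn from the pose measured when the call began, along the tool's axes at that moment; what a row does not reach only later rows make up. A row lasts 1/8 s, in which the tool goes at most 62.5 mm and 10.7 degrees, less where a joint would pass 70% of its speed; a pose out of reach is approached as far as the arm can. A call with a gripper value outside its range is refused whole. The fingers move at their own pace and stop on an object; "squeeze" is the grip in N (left out, the last holds). Time passes only in rows, so rows that repeat a pose let the fingers close, or fill a call up. It gives the time, the measured TCP pose, the force and the opening at its end, in the units of the state.
- readout.get_state(): the state, without advancing time (a new reading comes with each control period).
- cams.read_camera(name): name is "side" or "top" or "wrist"; returns the picture (384x512x3 uint8, blue, green, red); there is no depth.
- cams.camera_params(name): a dict with "mtx" (3x3 intrinsics, pixels), "R" (3x3) and "t" (3): a world point X has camera coordinates R X + t; the wrist camera has in their place "mount" (4x4, takes a point from camera to tool coordinates, whose origin is the TCP and whose axes are the tool frame's). Camera axes: x right, y down, z forward; pixel columns grow to the right and rows downward; lengths in m; the calibration is good to about 2 mm. A picture is of the moment at which its call begins: read the wrist's pose just before it. camera_params takes no time and is no camera call.
- env.hand_in(): hands the job in, once; it reports no verdict.
Trained networks look in the newest picture that a camera, given by its name, has taken for a name from the list of things; names that differ only in an ending like _2 or _b are one class to them, and where a whole thing is asked for, a point or a joint stands for the part that bears it (a point fixed in the world has none). Each returns a list of dicts, best first, with "conf" (0 to 1); they miss things now and then, are a little off and sometimes report something else, mostly with a low value. They report only what shows in the picture. A call takes as long as a camera call.
- finder.regions_of(camera, name): "pixels" (384x512 bool, what is visible of it) and "point" ([column, row] in pixels, amid what is visible of it).
The state is a dict: "clock": time; "joint_pos": joint angles; "qvel": joint speeds; "tau": joint torques, N m; "tcp_pos": TCP position; "orientation": TCP orientation; "wrist_force": force on the tool from outside, world axes, zero at the start; "ft_torque": the same for the moment, N m; "finger_gap": finger opening in m.
Only numpy, scipy, OpenCV 4.12 (cv2) and the standard library are available. Lean on these libraries where they do the work, as an engineer would, in place of code of your own. Each camera call takes 0.05 s, during which the arm holds its last target.

## Working session

There is one attempt and no reset: what is moved stays moved. The work goes in short steps, Python scripts to look and compute and a tool call to move; the robot and the scene stay as the last step left them, time stands still between calls to the robot, and variables do not carry over. Pictures are saved under pics/ and viewed, and the job is handed in when it is done.

Besides the shell and the picture viewer there is one more tool, called after ">>>" as a command line: name --argument value ..., lists and objects as JSON in quotes. drive_tool: Moves the arm, as the interface text tells. Its arguments: {"type":"object","properties":{"moves":{"type":"array"},"squeeze":{"type":"number"}},"required":["moves"]}

```bash
ls; mkdir -p pics
python3 - <<'E'
from workcell import readout,cams,env,finder
import cv2,numpy as np
print(readout.get_state())
for n in ["side","top","wrist"]:
    im=cams.read_camera(n); cv2.imwrite(f"pics/a_{n}.png",im)
    print(n,cams.camera_params(n))
E
```

```text
pics
{'clock': 0.0, 'joint_pos': array([-1.25858527e+00,  3.14034010e-01,  4.49597508e-02,  1.30358131e+00,
        2.08720452e-05,  1.43120164e+00]), 'qvel': array([ 0.00118441,  0.00151856, -0.00133966,  0.00077991, -0.00271507,
       -0.0003042 ]), 'tau': array([ 5.07447703e-05, -4.80624747e+01,  2.98534709e+01,  1.93380163e-02,
        3.34098360e-06,  4.27786233e-06]), 'tcp_pos': array([ 0.25088082, -0.51681313,  0.23038188]), 'orientation': array([-0.15772669, -0.6890912 , -0.15903775,  0.68918982]), 'wrist_force': array([ 0.1087893 , -1.00556389,  0.34461777]), 'ft_torque': array([ 0.02173115, -0.00588626, -0.01435607]), 'finger_gap': 0.08514255790252935}
side {'mtx': array([[485.9170801 ,   0.        , 258.9608281 ],
       [  0.        , 485.9170801 , 202.42405214],
       [  0.        ,   0.        ,   1.        ]]), 'R': array([[ 0.97848809, -0.20575476, -0.01503475],
       [-0.11863564, -0.50156596, -0.85694642],
       [ 0.16877988,  0.84029552, -0.51518617]]), 't': array([-0.52521106,  0.13846536,  1.51190265])}
top {'mtx': array([[346.6377874 ,   0.        , 250.22594648],
       [  0.        , 346.6377874 , 190.42445104],
       [  0.        ,   0.        ,   1.        ]]), 'R': array([[-0.02101232, -0.9990492 ,  0.03819918],
       [-0.98645548,  0.01450025, -0.16338702],
       [ 0.16267778, -0.04111493, -0.98582225]]), 't': array([0.00267551, 0.52561541, 0.94145499])}
wrist {'mtx': array([[311.38913307,   0.        , 256.29789006],
       [  0.        , 311.38913307, 190.93715844],
       [  0.        ,   0.        ,   1.        ]]), 'mount': array([[-8.61657216e-05, -2.76529419e-01,  9.61005449e-01,
        -1.42109839e-01],
       [ 9.99999801e-01,  5.77119255e-04,  2.55728162e-04,
        -6.84762497e-04],
       [-6.25331109e-04,  9.61005280e-01,  2.76529314e-01,
        -6.99495086e-02],
       [ 0.00000000e+00,  0.00000000e+00,  0.00000000e+00,
         1.00000000e+00]])}
```

View pics/a_top.png

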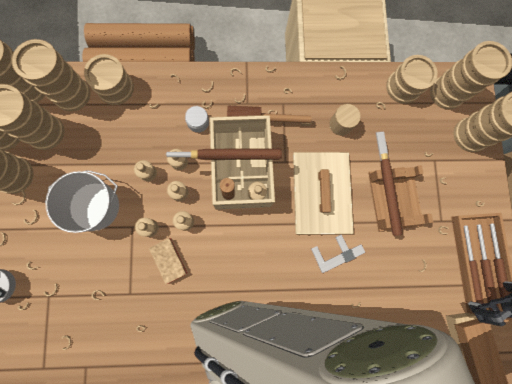

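View pics/a_side.png

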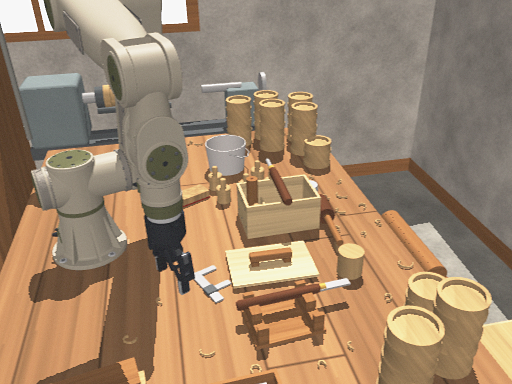

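View pics/a_wrist.png

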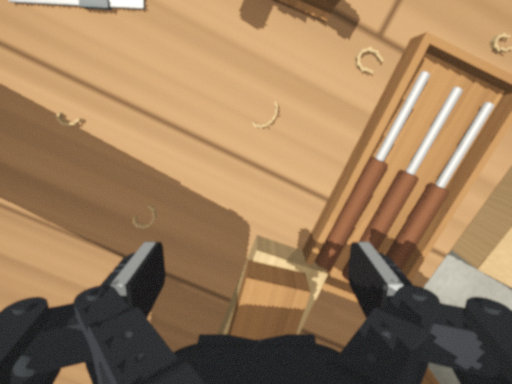

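```bash
cat > h.py <<'E'
from workcell import readout,cams,env,finder
import cv2,numpy as np
from scipy.spatial.transform import Rotation as Rn
def Rq(q): return Rn.from_quat([q[1],q[2],q[3],q[0]])
def tool():
    s=readout.get_state(); T=np.eye(4); T[:3,:3]=Rq(s["orientation"]).as_matrix(); T[:3,3]=s["tcp_pos"]; return T
def cam(n,T=None):
    p=cams.camera_params(n); K=p["mtx"]
    if n=="wrist":
        T=tool() if T is None else T
        C=np.linalg.inv(T@p["mount"]); return K,C[:3,:3],C[:3,3]
    return K,p["R"],p["t"]
def proj(n,X,T=None):
    K,R,t=cam(n,T); c=np.atleast_2d(X)@R.T+t; u=c@K.T; return u[:,:2]/u[:,2:]
def unproj(n,uv,z,T=None):
    K,R,t=cam(n,T); uv=np.atleast_2d(uv); d=np.c_[uv,np.ones(len(uv))]@np.linalg.inv(K).T@R; o=-R.T@t
    s=(z-o[2])/d[:,2]; return o+s[:,None]*d
def shot(n,name,crop=None,scale=1):
    im=cams.read_camera(n); 
    c=im if crop is None else im[crop[1]:crop[3],crop[0]:crop[2]]
    cv2.imwrite(f"pics/{name}.png",cv2.resize(c,None,fx=scale,fy=scale,interpolation=cv2.INTER_CUBIC)); return im
# desired: jaw direction yaw (world angle of tool y), pointing down
def Rdown(yaw):
    y=np.array([np.cos(yaw),np.sin(yaw),0]); x=np.array([0,0,-1.]); return np.c_[x,y,np.cross(x,y)]
def go(pos,yaw,alt=True):
    """print shift and rotvec in tool axes from now; yaw chosen mod pi nearest"""
    T=tool(); best=None
    for k in ([0,np.pi] if alt else [0]):
        r=Rn.from_matrix(T[:3,:3].T@Rdown(yaw+k)).as_rotvec()
        if best is None or np.linalg.norm(r)<np.linalg.norm(best): best=r
    sh=T[:3,:3].T@(np.array(pos)-T[:3,3])
    s=readout.get_state()
    print("t %.2f tcp"%s["clock"],s["tcp_pos"].round(4),"gap %.4f"%s["finger_gap"],"j6 %.2f"%s["joint_pos"][5])
    print("shift",sh.round(4),"rot",best.round(4)); return sh,best
E
python3 - <<'E'
from h import *
im=cams.read_camera("top")
for n in ["crate","cover","gouge","rest","skew","pail","stub1_mid","stub2_mid","jar1","mallet","wax","sander","caliper","blank"]:
    for r in finder.regions_of("top",n): 
        x,y=np.where(r["pixels"])[::-1]
        print(n,round(r["conf"],2),np.round(r["point"],1),r["pixels"].sum(),x.min(),x.max(),y.min(),y.max())
cv2.imwrite("pics/b_top.png",cv2.resize(im[90:300,40:440],None,fx=2,fy=2,interpolation=cv2.INTER_CUBIC))
im=cams.read_camera("side")
cv2.imwrite("pics/b_side.png",cv2.resize(im[130:340,170:400],None,fx=2.8,fy=2.8,interpolation=cv2.INTER_CUBIC))
E
```

```text
crate 0.85 [242.6 170.1] 4324 210 274 116 209
cover 0.86 [322.8 190.5] 4559 294 353 152 233
gouge 0.91 [235.2 157.6] 1091 167 281 148 159
rest 0.57 [401.9 197.1] 2319 368 432 165 230
skew 0.87 [388.3 188.6] 888 377 402 133 235
pail 0.66 [ 80.  202.6] 3406 46 118 171 232
stub1_mid 0.42 [258.  192.7] 284 248 266 182 199
stub1_mid 0.39 [166.5 261.5] 963 150 186 239 282
stub2_mid 0.53 [227.8 187.8] 256 220 233 178 199
stub2_mid 0.27 [145.6 224.3] 350 136 158 218 235
jar1 0.74 [187.  220.2] 325 173 193 211 230
jar1 0.72 [257.1 194.2] 290 248 267 181 199
jar1 0.69 [174.9 189.3] 325 167 188 181 201
jar1 0.66 [148.3 229.2] 386 136 158 218 237
jar1 0.57 [144.1 171. ] 350 134 156 160 181
jar1 0.52 [178.8 162.1] 208 168 187 150 170
mallet 0.98 [274.1 110.9] 612 227 310 106 124
mallet 0.46 [193.3 120.3] 489 186 208 106 132
wax 0.91 [192.2 118.5] 492 186 208 106 132
wax 0.17 [344.5 253. ] 730 312 364 235 272
sander 0.56 [167.  262.2] 953 150 186 239 283
caliper 0.89 [339.2 255.8] 646 312 363 235 271
blank 0.59 [345.  118.9] 710 330 360 104 135
```

View pics/b_top.png

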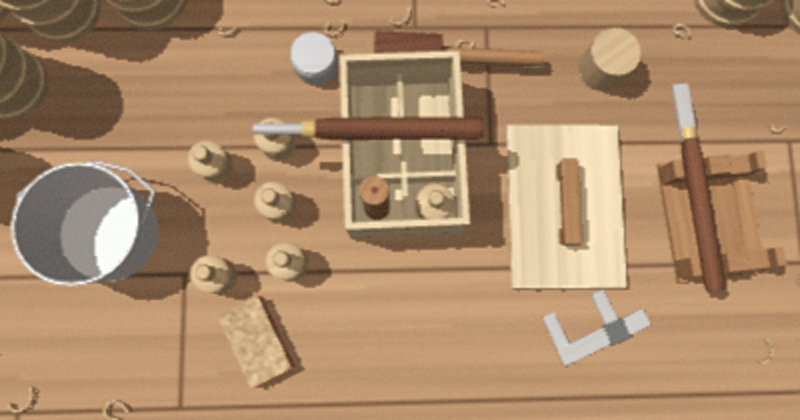

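View pics/b_side.png

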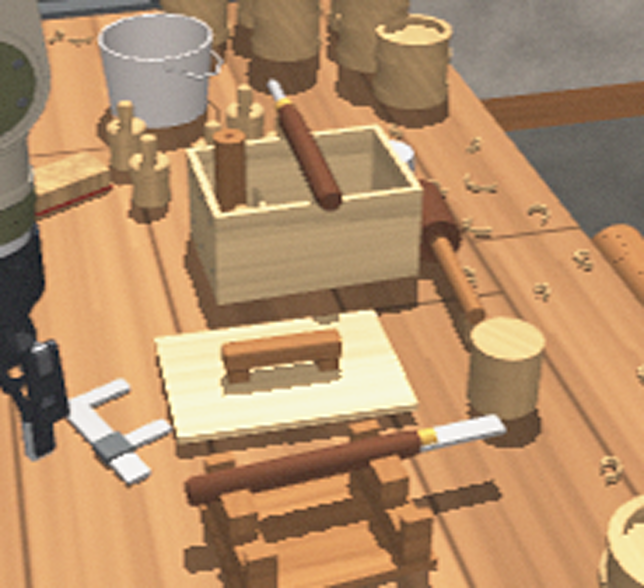

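Run:
```python
from h import *
from scipy.optimize import least_squares
c=lambda L:np.array(L,float)/2+[40,90]
def fit(uv,z,hx,hy,g):
    uv=c(uv); 
    loc=np.array([[hx,hy],[hx,-hy],[-hx,-hy],[-hx,hy]])
    def f(p):
        cs,sn=np.cos(p[2]),np.sin(p[2]); w=loc@np.array([[cs,sn],[-sn,cs]])+p[:2]
        return (proj("top",np.c_[w,np.full(4,z)])-uv).ravel()
    s=least_squares(f,g); return s.x, np.abs(s.fun).max()
print(unproj("top",c([[341,55],[460,53],[469,225],[347,231]]),.116).round(3))
print("crate",fit([[341,55],[460,53],[469,225],[347,231]],.116,.119,.081,[.6,0,0]))
print("cover",fit([[507,126],[619,124],[627,288],[513,289]],.019,.121,.083,[.5,-.2,0]))
print("cover bar ends",unproj("top",c([[569,159],[571,244]]),.055).round(3))
print("gouge handle ends",unproj("top",c([[316,128],[484,128]]),.13).round(3),"tip",unproj("top",c([[253,129]]),.13))
print("skew ends",unproj("top",c([[716,291],[689,138],[682,85]]),.055).round(3))
print("restbars far bar ends top", unproj("top",c([[662,168],[762,160]]),.062).round(3))
print("near", unproj("top",c([[680,275],[782,262]]),.062).round(3))
print("pail rim c",unproj("top",c([[76,223],[14,223],[138,223],[76,164],[76,283]]),.11).round(3))
print("stub top",unproj("top",c([[374,186]]),.148).round(3))
print("jar6",unproj("top",c([[437,194]]),.098).round(3))
print("jars",unproj("top",c([[205,151],[272,194],[284,254],[209,268],[272,135]]),.09).round(3))
print("wax",unproj("top",c([[312,53]]),.05).round(3),"blank",unproj("top",c([[616,52]]),.075).round(3))
print("sander",unproj("top",c([[250,340]]),.028).round(3))
print("caliper",unproj("top",c([[600,330]]),.0).round(3))
```

```text
[[ 0.715  0.1    0.116]
 [ 0.717 -0.062  0.116]
 [ 0.481 -0.067  0.116]
 [ 0.475  0.093  0.116]]
crate (array([0.59713287, 0.01593618, 0.0243358 ]), np.float64(0.5380732730950228))
cover (array([ 0.51998385, -0.22200908, -0.009557  ]), np.float64(0.623976528779508))
cover bar ends [[ 0.581 -0.22   0.055]
 [ 0.459 -0.216  0.055]]
gouge handle ends [[ 0.61   0.132  0.13 ]
 [ 0.608 -0.089  0.13 ]] tip [[0.60937423 0.21330733 0.13      ]]
skew ends [[ 0.39  -0.416  0.055]
 [ 0.61  -0.397  0.055]
 [ 0.69  -0.393  0.055]]
restbars far bar ends top [[ 0.565 -0.351  0.062]
 [ 0.575 -0.497  0.062]]
near [[ 0.413 -0.364  0.062]
 [ 0.428 -0.511  0.062]]
pail rim c [[0.492 0.442 0.11 ]
 [0.493 0.52  0.11 ]
 [0.491 0.363 0.11 ]
 [0.57  0.446 0.11 ]
 [0.415 0.437 0.11 ]]
stub top [[0.528 0.056 0.148]]
jar6 [[ 0.526 -0.027  0.098]]
jars [[0.59  0.285 0.09 ]
 [0.53  0.195 0.09 ]
 [0.449 0.178 0.09 ]
 [0.432 0.275 0.09 ]
 [0.612 0.196 0.09 ]]
wax [[0.744 0.147 0.05 ]] blank [[ 0.734 -0.292  0.075]]
sander [[0.336 0.233 0.028]]
caliper [[ 0.339 -0.266  0.   ]]
```

Run:
```python
from h import *
print(tool().round(3)); go([0.46,-0.45,0.28],np.pi/2+.086,alt=False);go([0.46,-0.45,0.28],np.pi/2+.086)
```

```text
[[-0.     0.437 -0.9    0.251]
 [-0.    -0.9   -0.437 -0.517]
 [-1.     0.     0.     0.231]
 [ 0.     0.     0.     1.   ]]
t 0.95 tcp [ 0.251  -0.5174  0.2313] gap 0.0856 j6 1.43
shift [-0.0487  0.0306 -0.2174] rot [-2.7758e+00  1.0000e-04  0.0000e+00]
t 0.95 tcp [ 0.251  -0.5174  0.2313] gap 0.0856 j6 1.43
shift [-0.0487  0.0306 -0.2174] rot [ 3.658e-01  0.000e+00 -1.000e-04]
```

Run:
```python
from h import *
go([0.53,-0.45,0.27],np.pi/2+.086)
```

```text
t 0.95 tcp [ 0.251  -0.5174  0.2313] gap 0.0856 j6 1.43
shift [-0.0387  0.0612 -0.2804] rot [ 3.658e-01  0.000e+00 -1.000e-04]
```

>>> drive_tool --moves '[[[-0.02,0.02,-0.055,0.15,0,0,100],[-0.03,0.04,-0.11,0.3,0,0,100],[-0.04,0.055,-0.17,0.37,0,0,100],[-0.04,0.06,-0.22,0.37,0,0,100],[-0.04,0.062,-0.28,0.37,0,0,100]]]' --squeeze 40

```text
clock: 1.58
tcp_pos: [0.5314, -0.4508, 0.2713]
orientation: [0.029, 0.707, 0.028, -0.706]
wrist_force: [0.4, -0.4, -0.1]
finger_gap: 0.0518
```

Run:
```python
from h import *
shot("wrist","c1"); go([0.53,-0.45,0.27],np.pi/2+.086)
```

```text
t 1.62 tcp [ 0.5379 -0.4458  0.2702] gap 0.0520 j6 2.25
shift [0.0001 0.0035 0.0083] rot [ 0.0018 -0.0037  0.0023]
```

View pics/c1.png

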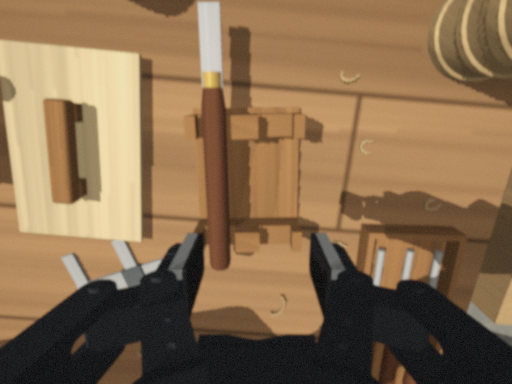

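Run:
```python
from h import *
cams.read_camera("top"); T=tool(); np.save("T.npy",T); shot("wrist","c2",(150,80,350,290),2.8); print(T.round(4))
```

```text
[[ 0.001   0.0884 -0.9961  0.535 ]
 [ 0.0016 -0.9961 -0.0884 -0.4474]
 [-1.     -0.0015 -0.0011  0.27  ]
 [ 0.      0.      0.      1.    ]]
```

View pics/c2.png

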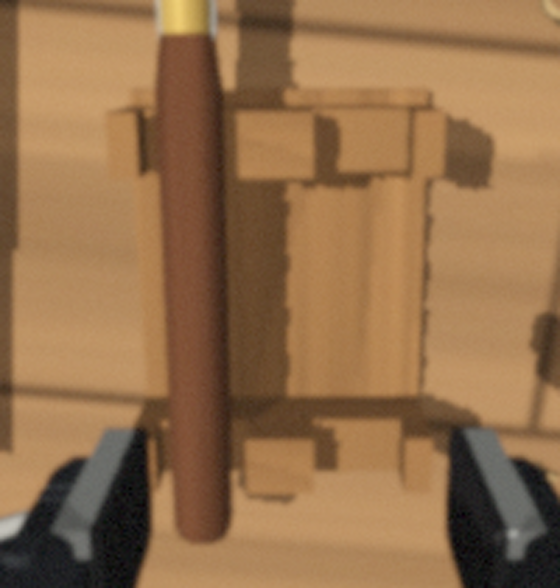

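Run:
```python
from h import *
T=np.load("T.npy")
c=lambda L:np.array(L,float)/2.8+[150,80]
P=unproj("wrist",c([[316,145],[413,145],[108,145],[446,145],[313,465],[403,465],[245,465],[432,465]]),.062,T); print(P.round(4))
print("far notch mid",P[:2].mean(0).round(4),"near",P[4:6].mean(0).round(4),"far bar mid",P[2:4].mean(0).round(4))
S=unproj("wrist",c([[190,60],[200,530]]),.06,T); print(S.round(4))
```

```text
[[ 0.573  -0.4505  0.062 ]
 [ 0.5764 -0.4888  0.062 ]
 [ 0.5656 -0.3684  0.062 ]
 [ 0.5775 -0.5018  0.062 ]
 [ 0.4345 -0.4624  0.062 ]
 [ 0.4381 -0.5018  0.062 ]
 [ 0.4318 -0.4325  0.062 ]
 [ 0.4392 -0.5145  0.062 ]]
far notch mid [ 0.5747 -0.4696  0.062 ] near [ 0.4363 -0.4821  0.062 ] far bar mid [ 0.5716 -0.4351  0.062 ]
[[ 0.6008 -0.3987  0.06  ]
 [ 0.3968 -0.4145  0.06  ]]
```

Run:
```python
from h import *
go([0.609,0.0215,0.25],0.0)
```

```text
t 1.73 tcp [ 0.5327 -0.4489  0.2703] gap 0.0518 j6 2.24
shift [ 0.0206 -0.462  -0.1168] rot [-1.4841e+00 -2.0000e-04  9.0000e-04]
```

>>> drive_tool --moves '[[[0,-0.05,-0.012,-0.18,0,0,70],[0,-0.11,-0.028,-0.36,0,0,70],[0,-0.17,-0.043,-0.54,0,0,70],[0,-0.23,-0.058,-0.72,0,0,70],[0,-0.29,-0.073,-0.9,0,0,70]]]'

```text
clock: 2.35
tcp_pos: [0.5795, -0.1529, 0.2708]
orientation: [0.336, 0.622, 0.336, -0.622]
wrist_force: [-0.0, -0.9, 0.4]
finger_gap: 0.0621
```

Run:
```python
from h import *
go([0.609,0.0215,0.25],0.0)
```

```text
t 2.35 tcp [ 0.5795 -0.1529  0.2708] gap 0.0621 j6 1.76
shift [ 0.0208 -0.0709 -0.162 ] rot [-5.8e-01 -2.0e-04  1.0e-04]
```

>>> drive_tool --moves '[[[0.005,-0.022,-0.05,-0.18,0,0,70],[0.01,-0.044,-0.1,-0.36,0,0,70],[0.02,-0.065,-0.148,-0.54,0,0,70],[0.02,-0.071,-0.162,-0.58,0,0,70],[0.02,-0.071,-0.162,-0.58,0,0,70]]]'

```text
clock: 2.98
tcp_pos: [0.6087, 0.0213, 0.251]
orientation: [-0.5, -0.5, -0.5, 0.5]
wrist_force: [0.0, -0.6, -0.1]
finger_gap: 0.0619
```

Run:
```python
from h import *
T=tool(); im=shot("wrist","d1"); T2=tool();print(T[:3,3].round(4),T2[:3,3].round(4)); np.save("T.npy",T)
go([0.609,0.0215,0.111],0.0)
```

```text
[0.6087 0.0213 0.251 ] [0.6089 0.0204 0.2512]
t 3.02 tcp [0.6089 0.0204 0.2512] gap 0.0617 j6 1.47
shift [ 1.402e-01  1.000e-04 -1.200e-03] rot [-0.0021  0.0006 -0.0003]
```

View pics/d1.png

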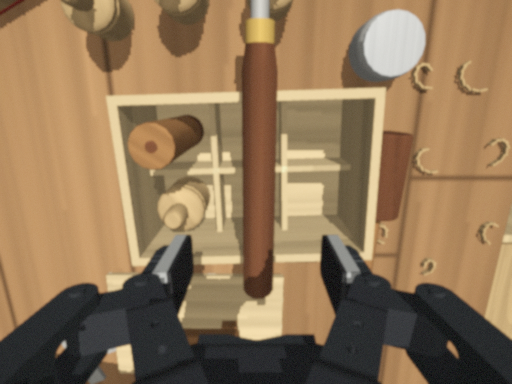

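```bash
cat > fit.py <<'E'
from h import *
from scipy.optimize import least_squares
def fit(n,uv,z,hx,hy,g,T=None):
    loc=np.array([[hx,hy],[hx,-hy],[-hx,-hy],[-hx,hy]])
    def f(p):
        cs,sn=np.cos(p[2]),np.sin(p[2]); w=loc@np.array([[cs,sn],[-sn,cs]])+p[:2]
        return (proj(n,np.c_[w,np.full(4,z)],T)-uv).ravel()
    s=least_squares(f,g); return s.x.round(4), np.abs(s.fun).max().round(2)
E
python3 - <<'E'
from fit import *
T=np.load("T.npy"); im=cv2.imread("pics/d1.png")
cv2.imwrite("pics/d2.png",cv2.resize(im[80:280,90:400],None,fx=2.5,fy=2.5,interpolation=cv2.INTER_CUBIC))
print(fit("wrist",np.array([[384,89],[374,260],[133,266],[107,97]]),.116,.119,.081,[.6,0,0],T))
print(unproj("wrist",[[260,43],[260,120],[258,296]],.13,T).round(4))
print("stub top",unproj("wrist",[[150,146]],.148,T).round(4),"jar6 knob",unproj("wrist",[[175,217]],.098,T).round(4))
E
```

```text
(array([0.6018, 0.018 , 0.0316]), np.float64(2.23))
[[ 0.6111  0.1353  0.13  ]
 [ 0.6113  0.0772  0.13  ]
 [ 0.6099 -0.0903  0.13  ]]
stub top [[0.5247 0.0582 0.148 ]] jar6 knob [[ 0.5261 -0.0204  0.098 ]]
```

View pics/d2.png

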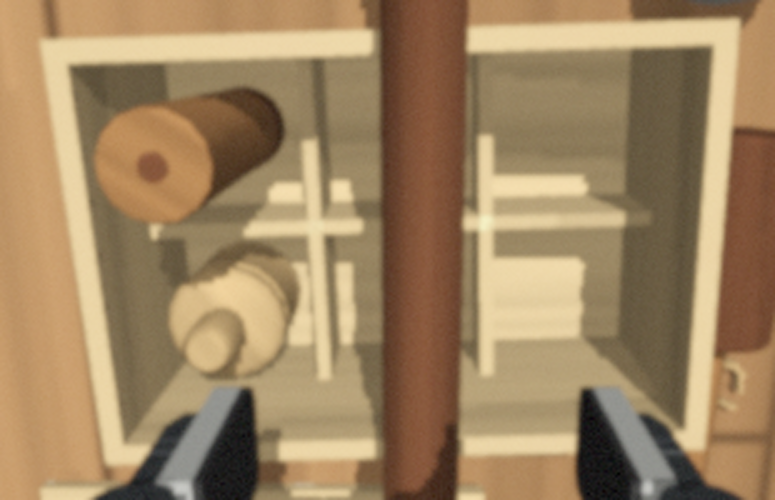

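>>> drive_tool --moves '[[[0.05,0.0015,-0.001,0,0,0,70],[0.1,0.0015,-0.001,0,0,0,70],[0.142,0.0015,-0.001,0,0,0,70],[0.142,0.0015,-0.001,0,0,0,70],[0.142,0.0015,-0.001,0,0,0,255]]]' --squeeze 60

```text
clock: 3.65
tcp_pos: [0.6115, 0.0198, 0.111]
orientation: [0.5, 0.501, 0.498, -0.501]
wrist_force: [-0.1, -0.6, 1.0]
finger_gap: 0.045
```

>>> drive_tool --moves '[[[0,0,0,0,0,0,255],[0,0,0,0,0,0,255],[0,0,0,0,0,0,255],[-0.05,0,0,0,0,0,255],[-0.1,0,0,0,0,0,255]]]'

```text
clock: 4.28
tcp_pos: [0.6105, 0.0201, 0.2116]
orientation: [-0.499, -0.501, -0.499, 0.501]
wrist_force: [1.0, 0.0, -2.2]
finger_gap: 0.0275
```

Run:
```python
from h import *
shot("side","e1",(150,60,400,300),2.2)
print(readout.get_state()["wrist_force"],readout.get_state()["ft_torque"])
go([0.5055,-0.476,0.20],-np.pi/2+.088,alt=False)
```

```text
[ 3.00983701 -1.36050654  3.1277168 ] [-0.03533811 -0.24490566  0.00117016]
t 4.33 tcp [0.6137 0.0199 0.22  ] gap 0.0274 j6 1.48
shift [ 0.0196 -0.1064  0.4963] rot [ 1.4787 -0.0075 -0.0112]
```

View pics/e1.png

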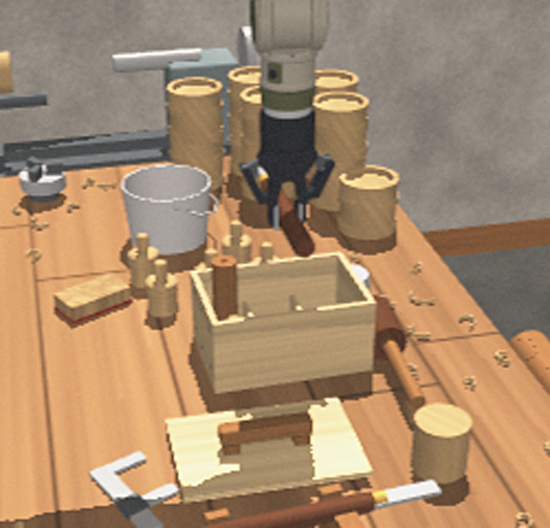

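>>> drive_tool --moves '[[[-0.01,-0.012,0.055,0.15,0,0,255],[-0.01,-0.024,0.11,0.32,0,0,255],[-0.01,-0.036,0.168,0.5,0,0,255],[-0.01,-0.049,0.226,0.67,0,0,255],[-0.01,-0.06,0.28,0.85,0,0,255]]]'

```text
clock: 4.95
tcp_pos: [0.5517, -0.2615, 0.2298]
orientation: [0.248, 0.667, 0.244, -0.659]
wrist_force: [1.0, 0.5, -2.5]
finger_gap: 0.0273
```

Run:
```python
from h import *
go([0.5055,-0.476,0.16],-np.pi/2+.088,alt=False)
```

```text
t 4.95 tcp [ 0.5517 -0.2615  0.2298] gap 0.0273 j6 1.85
shift [0.0697 0.1318 0.1756] rot [ 0.6228 -0.0109 -0.0067]
```

>>> drive_tool --moves '[[[0,0.035,0.047,0.18,0,0,255],[0,0.07,0.095,0.36,0,0,255],[0.02,0.105,0.14,0.53,0,0,255],[0.06,0.131,0.175,0.62,-0.01,-0.007,255],[0.07,0.132,0.176,0.623,-0.011,-0.007,255]]]'

```text
clock: 5.58
tcp_pos: [0.5027, -0.4784, 0.1549]
orientation: [-0.028, -0.705, -0.031, 0.708]
wrist_force: [-0.2, 1.5, -2.9]
finger_gap: 0.027
```

Run:
```python
from h import *
T=tool(); shot("wrist","f1"); np.save("T.npy",T)
cams.read_camera("side")
go([0.5055,-0.476,0.037],-np.pi/2+.088,alt=False)
```

```text
t 5.67 tcp [ 0.5043 -0.4756  0.157 ] gap 0.0269 j6 2.18
shift [ 0.12    0.0011 -0.0015] rot [-0.0005  0.0027  0.0045]
```

View pics/f1.png

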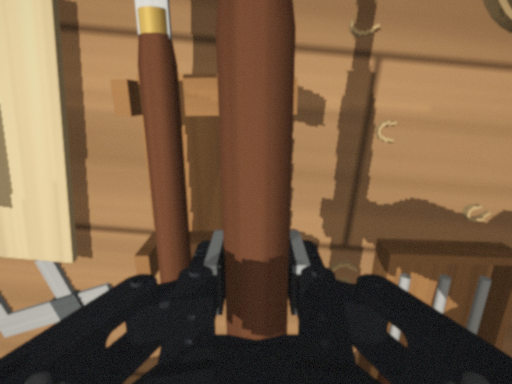

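>>> drive_tool --moves '[[[0.04,0.001,-0.001,0,0,0,255],[0.08,0.001,-0.001,0,0.002,0.003,255],[0.105,0.001,-0.001,0,0.002,0.004,255],[0.117,0.001,-0.001,0,0.002,0.004,255],[0.12,0.001,-0.001,0,0.002,0.004,255]]]'

```text
clock: 6.3
tcp_pos: [0.5058, -0.4753, 0.0379]
orientation: [-0.032, -0.706, -0.031, 0.706]
wrist_force: [-0.6, -0.8, -2.4]
finger_gap: 0.0273
```

Run:
```python
from h import *
print(readout.get_state()["wrist_force"]);shot("side","f2",(170,200,400,370),3)
go([0.5055,-0.476,0.036],-np.pi/2+.088,alt=False)
print(readout.get_state()["wrist_force"])
```

```text
[-0.60449417 -0.75069002 -2.35125508]
t 6.35 tcp [ 0.5059 -0.4757  0.038 ] gap 0.0268 j6 2.18
shift [0.002  0.0002 0.0004] rot [ 0.0008 -0.0003 -0.0006]
[-0.20040524 -0.63387184 -2.91332064]
```

View pics/f2.png

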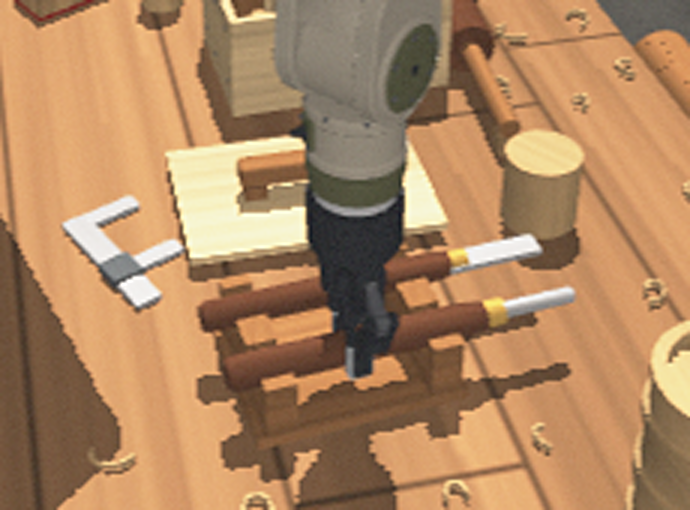

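Seated in the free notches, still carried 2–3 mm up. Lower a touch, then open.

>>> drive_tool --moves '[[[0.003,0,0,0,0,0,255],[0.003,0,0,0,0,0,120],[0.003,0,0,0,0,0,110],[0.003,0,0,0,0,0,110],[-0.04,0,0,0,0,0,110]]]'

```text
clock: 6.98
tcp_pos: [0.5038, -0.4735, 0.0743]
orientation: [-0.029, -0.705, -0.033, 0.708]
wrist_force: [0.8, 0.2, 0.3]
finger_gap: 0.0489
```

>>> drive_tool --moves '[[[-0.06,0,0,0,0,0,110],[-0.12,0,0,0,0,0,110],[-0.17,0,0,0,0,0,110],[-0.17,0,0,0,0,0,110],[-0.17,0,0,0,0,0,110]]]'

```text
clock: 7.6
tcp_pos: [0.5046, -0.4745, 0.2438]
orientation: [-0.029, -0.705, -0.033, 0.708]
wrist_force: [0.5, 0.6, 0.3]
finger_gap: 0.0489
```

Run:
```python
from h import *
T=tool(); shot("wrist","g1"); np.save("T.npy",T)
shot("side","g2",(170,200,400,370),3)
go([0.525,0.057,0.28],0)
```

```text
t 7.70 tcp [ 0.504  -0.4738  0.2422] gap 0.0487 j6 2.18
shift [-0.0335 -0.5272 -0.0676] rot [-1.4823 -0.0015  0.012 ]
```

View pics/g1.png

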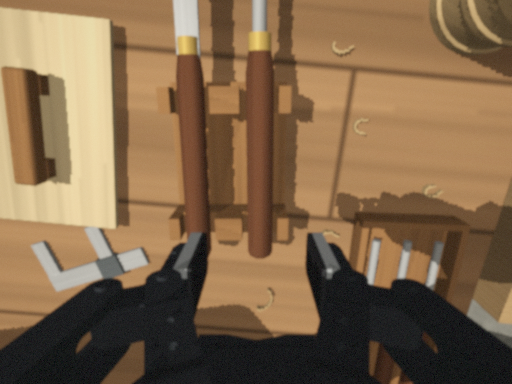

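View pics/g2.png

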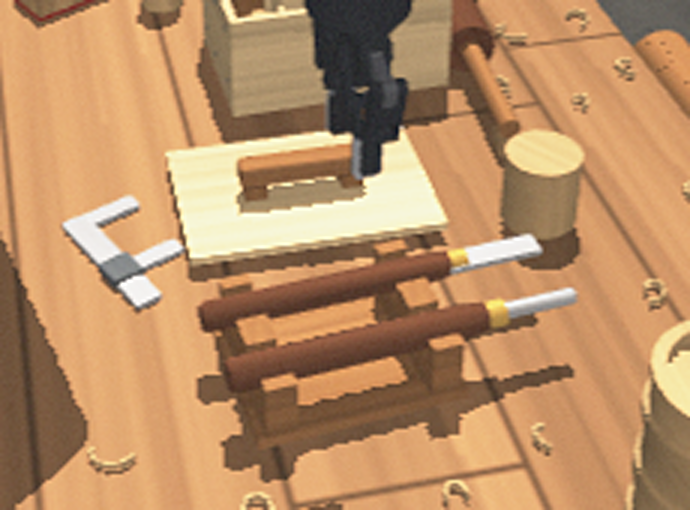

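>>> drive_tool --moves '[[[-0.005,-0.055,-0.007,-0.17,0,0,80],[-0.01,-0.115,-0.015,-0.34,0,0,80],[-0.015,-0.175,-0.022,-0.51,0,0,80],[-0.02,-0.235,-0.03,-0.68,0,0,80],[-0.025,-0.295,-0.038,-0.86,0,0,80]]]'

```text
clock: 8.32
tcp_pos: [0.515, -0.1746, 0.2679]
orientation: [-0.32, -0.627, -0.329, 0.63]
wrist_force: [1.2, -0.2, -0.3]
finger_gap: 0.0584
```

Run:
```python
from h import *
go([0.525,0.057,0.26],0)
```

```text
t 8.32 tcp [ 0.515  -0.1746  0.2679] gap 0.0584 j6 1.71
shift [ 0.0101 -0.1257 -0.1946] rot [-0.6168 -0.0066  0.0125]
```

>>> drive_tool --moves '[[[0,-0.033,-0.05,-0.17,0,0.003,80],[0,-0.065,-0.1,-0.34,0,0.006,80],[0.005,-0.098,-0.15,-0.5,-0.003,0.01,80],[0.01,-0.125,-0.194,-0.617,-0.006,0.012,80],[0.01,-0.126,-0.195,-0.617,-0.006,0.012,80]]]'

```text
clock: 8.95
tcp_pos: [0.5235, 0.0608, 0.2582]
orientation: [0.5, 0.498, 0.503, -0.499]
wrist_force: [-0.0, -0.7, -1.0]
finger_gap: 0.0585
```

Run:
```python
from fit import *
cams.read_camera("top")
T=tool(); shot("wrist","h1",None,1.5);np.save("T.npy",T)
for n in ["stub1_mid","jar6"]:
  for r in finder.regions_of("wrist",n):
    x,y=np.where(r["pixels"])[::-1]; print(n,r["conf"],r["point"],x.min(),x.max(),y.min(),y.max())
go([0.525,0.057,0.120],0)
```

```text
stub1_mid 0.56 [127.7, 361.8] 116 138 344 379
jar6 0.89 [264.1, 26.7] 238 290 0 61
jar6 0.85 [255.3, 232.2] 236 278 208 256
jar6 0.6 [469.8, 199.3] 455 478 166 246
jar6 0.57 [184.0, 46.0] 156 213 18 75
jar6 0.55 [350.2, 31.4] 322 382 0 59
t 9.15 tcp [0.5247 0.0565 0.2594] gap 0.0587 j6 1.53
shift [ 0.1394  0.0005 -0.0005] rot [-0.0016 -0.0004  0.0017]
```

View pics/h1.png

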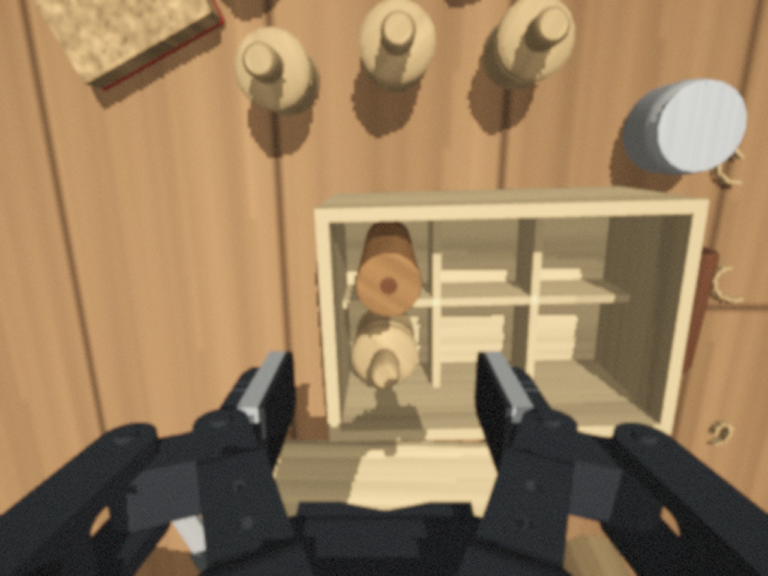

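Run:
```python
from fit import *
T=np.load("T.npy")
print(fit("wrist",np.array([[708,200],[679,430],[328,432],[316,208]])/1.5,.116,.119,.081,[.6,0,0],T))
print("stub",unproj("wrist",[[258.7,190.3]],.148,T).round(4),"jar6",unproj("wrist",[[257.5,246.7]],.098,T).round(4))
print("jars",unproj("wrist",np.array([[262,60],[398,30],[549,27]])/1.5,.09,T).round(4))
```

```text
(array([0.6022, 0.0212, 0.028 ]), np.float64(4.54))
stub [[0.525  0.0578 0.148 ]] jar6 [[ 0.5244 -0.019   0.098 ]]
jars [[0.4479 0.1834 0.09  ]
 [0.5303 0.2    0.09  ]
 [0.6203 0.2019 0.09  ]]
```

>>> drive_tool --moves '[[[0.05,0.0005,-0.0005,0,0,0,80],[0.1,0.0005,-0.001,0,0,0,80],[0.139,0.0005,-0.001,0,0,0,80],[0.139,0.0005,-0.001,0,0,0,255],[0.139,0.0005,-0.001,0,0,0,255]]]'

```text
clock: 9.78
tcp_pos: [0.5258, 0.0565, 0.1217]
orientation: [-0.499, -0.501, -0.499, 0.501]
wrist_force: [0.9, -0.3, -0.7]
finger_gap: 0.0364
```

>>> drive_tool --moves '[[[0,0,0,0,0,0,255],[0,0,0,0,0,0,255],[-0.05,0,0,0,0,0,255],[-0.11,0,0,0,0,0,255],[-0.16,0,0,0,0,0,255]]]'

```text
clock: 10.4
tcp_pos: [0.5261, 0.0566, 0.2848]
orientation: [0.5, 0.501, 0.499, -0.5]
wrist_force: [1.9, -0.8, -1.7]
finger_gap: 0.0364
```

Run:
```python
from h import *
shot("side","i1",(150,60,400,300),2.2)
go([0.492,0.441,0.26],0.4)
```

```text
t 10.45 tcp [0.5284 0.0565 0.2917] gap 0.0362 j6 1.53
shift [ 0.0311 -0.038  -0.3844] rot [-0.4032  0.0027 -0.0118]
```

View pics/i1.png

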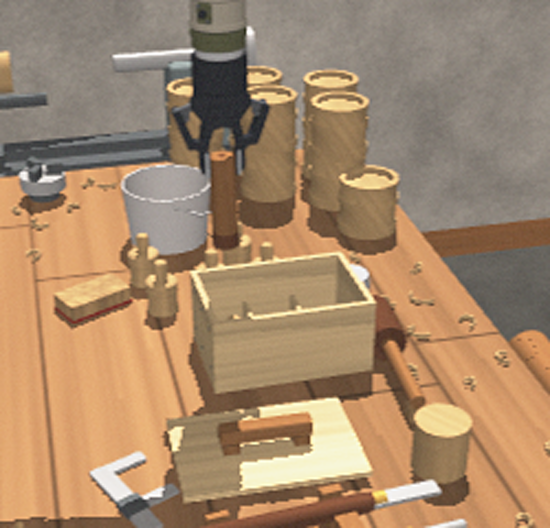

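>>> drive_tool --moves '[[[0,-0.006,-0.055,-0.08,0,0,255],[0,-0.012,-0.115,-0.16,0,0,255],[0,-0.018,-0.175,-0.24,0,0,255],[0,-0.024,-0.235,-0.32,0,0,255],[0,-0.03,-0.295,-0.4,0,0,255]]]'

```text
clock: 11.08
tcp_pos: [0.499, 0.3536, 0.2919]
orientation: [0.593, 0.393, 0.585, -0.388]
wrist_force: [1.5, 0.1, -0.7]
finger_gap: 0.0364
```

Run:
```python
from h import *
go([0.492,0.441,0.14],0.4)
```

```text
t 11.07 tcp [0.499  0.3536 0.2919] gap 0.0364 j6 1.66
shift [ 0.1518  0.0257 -0.084 ] rot [-0.0004  0.005  -0.0124]
```

>>> drive_tool --moves '[[[0,0.015,-0.05,0,0,0,255],[0.01,0.026,-0.084,0,0.005,-0.012,255],[0.06,0.026,-0.084,0,0.005,-0.012,255],[0.11,0.026,-0.084,0,0.005,-0.012,255],[0.156,0.026,-0.084,0,0.005,-0.012,255]]]'

```text
clock: 11.7
tcp_pos: [0.4921, 0.4415, 0.1344]
orientation: [0.59, 0.391, 0.589, -0.39]
wrist_force: [-0.9, -0.5, -0.8]
finger_gap: 0.0366
```

>>> drive_tool --moves '[[[0.005,0,0,0,0,0,255],[0.005,0,0,0,0,0,80],[0.005,0,0,0,0,0,70],[0.005,0,0,0,0,0,70],[-0.05,0,0,0,0,0,70]]]'

```text
clock: 12.32
tcp_pos: [0.4898, 0.4398, 0.1812]
orientation: [0.588, 0.388, 0.59, -0.393]
wrist_force: [-0.1, 1.2, -0.2]
finger_gap: 0.062
```

>>> drive_tool --moves '[[[-0.06,0,0,0,0,0,70],[-0.11,0,0,0,0,0,70],[-0.13,0,0.05,0,0,0,70],[-0.13,0,0.1,0,0,0,70],[-0.13,0,0.1,0,0,0,70]]]'

```text
clock: 12.95
tcp_pos: [0.5313, 0.3456, 0.3133]
orientation: [0.588, 0.39, 0.589, -0.394]
wrist_force: [0.7, -0.1, 0.4]
finger_gap: 0.062
```

Run:
```python
from h import *
T=tool();shot("wrist","j1",None,1.5);np.save("T.npy",T);shot("top","j2",(30,80,440,300),1.9)
go([0.492,0.441,0.14],0.4)
```

```text
t 13.05 tcp [0.5299 0.3479 0.3124] gap 0.0619 j6 1.63
shift [ 0.1723  0.0022 -0.1007] rot [-0.0013  0.0011  0.0058]
```

View pics/j1.png

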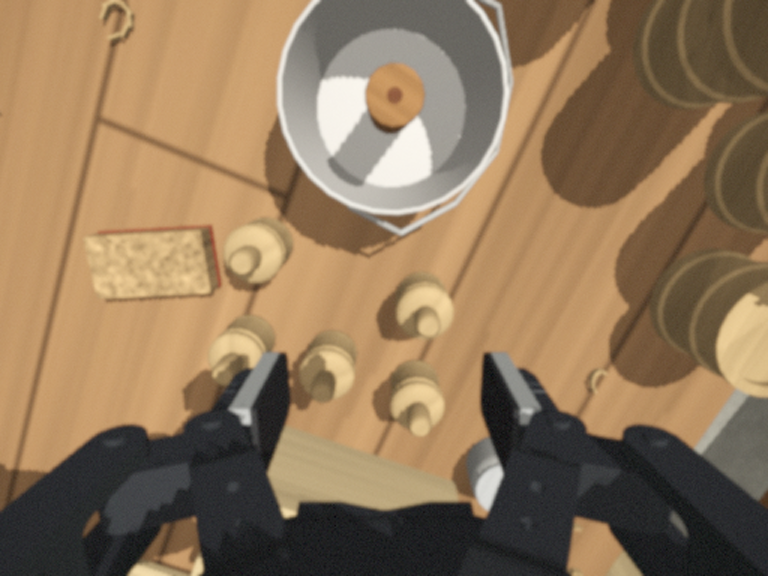

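View pics/j2.png

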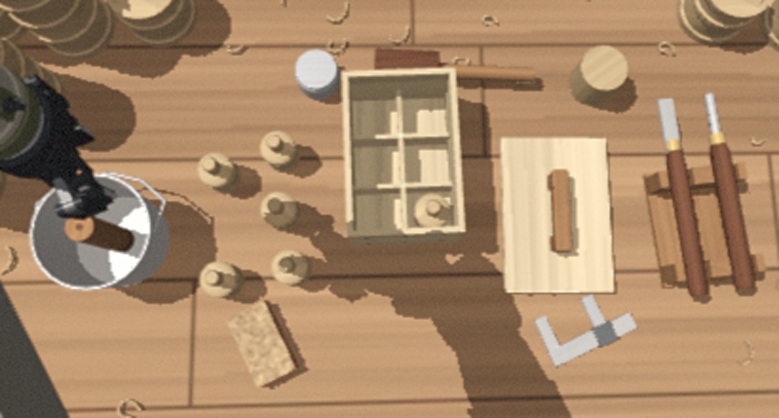

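Run:
```python
from fit import *
T=np.load("T.npy")
c=lambda L:np.array(L,float)/1.9+[30,80]
print(fit("top",c([[457,67],[464,235],[348,240],[342,70]])[[3,0,1,2]],.116,.119,.081,[.6,0,0]))
print("jars top",unproj("top",c([[216,161],[276,142],[278,202],[290,261],[220,271]]),.09).round(4))
print("jars wrist",unproj("wrist",np.array([[427,320],[419,421],[322,385],[230,375],[240,262]])/1.5,.09,T).round(4))
print("jar6",unproj("top",c([[433,206]]),.098).round(4))
for n in ["top","wrist"]:
  for r in finder.regions_of(n,"jar1"):
    print(n,round(r["conf"],2),r["point"],unproj(n,[r["point"]],.04,T).round(4))
def inv(p): return p
```

```text
(array([0.5969, 0.0164, 0.0217]), np.float64(1.16))
jars top [[0.5925 0.2821 0.09  ]
 [0.6195 0.1977 0.09  ]
 [0.532  0.1937 0.09  ]
 [0.4481 0.176  0.09  ]
 [0.436  0.2721 0.09  ]]
jars wrist [[0.5875 0.2998 0.09  ]
 [0.62   0.21   0.09  ]
 [0.5281 0.2098 0.09  ]
 [0.4515 0.1879 0.09  ]
 [0.4288 0.2869 0.09  ]]
jar6 [[ 0.5217 -0.0252  0.098 ]]
top 0.93 [145.9, 226.1] [[0.4302 0.2845 0.04  ]]
top 0.77 [259.6, 192.4] [[ 0.52   -0.0335  0.04  ]]
top 0.74 [174.3, 157.0] [[0.6266 0.2093 0.04  ]]
top 0.65 [179.3, 189.5] [[0.5317 0.1938 0.04  ]]
top 0.65 [144.8, 175.0] [[0.5749 0.2915 0.04  ]]
top 0.64 [186.2, 218.8] [[0.4484 0.1737 0.04  ]]
top 0.62 [242.0, 161.4] [[0.6114 0.0151 0.04  ]]
wrist 0.86 [171.3, 163.3] [[0.4278 0.2909 0.04  ]]
wrist 0.78 [276.2, 265.9] [[0.6214 0.2035 0.04  ]]
wrist 0.77 [280.1, 205.1] [[0.588  0.2933 0.04  ]]
wrist 0.61 [279.8, 74.2] [[0.5175 0.4513 0.04  ]]
wrist 0.57 [159.3, 229.2] [[0.4423 0.1924 0.04  ]]
```

Run:
```python
from h import *
T=tool(); print(proj("wrist",[T[:3,3], T[:3,3]+T[:3,:3]@[-.019,.031,0],T[:3,3]+T[:3,:3]@[-.019,-.031,0]],T)*1.5)
go([0.591,0.288,0.16],0)
```

```text
[[385.16061098 372.52622094]
 [490.24165495 401.78441505]
 [280.27450192 401.68568223]]
t 13.15 tcp [0.5292 0.349  0.3118] gap 0.0619 j6 1.63
shift [0.1516 0.0341 0.0801] rot [0.4009 0.0026 0.0064]
```

>>> drive_tool --moves '[[[0.03,0.007,0.016,0.12,0,0,110],[0.06,0.015,0.035,0.24,0,0,110],[0.1,0.025,0.06,0.36,0.002,0.005,110],[0.15,0.034,0.08,0.4,0.002,0.006,110],[0.151,0.034,0.08,0.4,0.002,0.006,110]]]'

```text
clock: 13.78
tcp_pos: [0.5883, 0.2872, 0.1556]
orientation: [-0.499, -0.497, -0.501, 0.503]
wrist_force: [-0.1, 0.1, 0.5]
finger_gap: 0.0486
```

Run:
```python
from h import *
cams.read_camera("top")
T=tool();shot("wrist","k1",None,1.5);np.save("T.npy",T)
print(T.round(4)); print((proj("wrist",[[.5925,.2821,.09],[.5875,.2998,.09],[.591,.288,.09],[.6195,.1977,.09]],T)*1.5).round())
```

```text
[[-0.0053  1.      0.002   0.5891]
 [-0.002   0.0019 -1.      0.2883]
 [-1.     -0.0053  0.002   0.1584]
 [ 0.      0.      0.      1.    ]]
[[393. 319.]
 [383. 283.]
 [390. 307.]
 [443. 469.]]
```

View pics/k1.png

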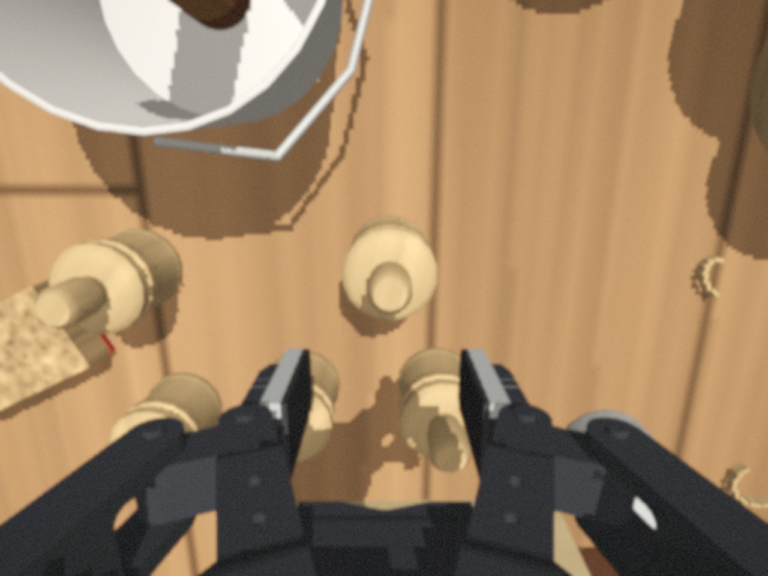

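Run:
```python
from h import *
im=cv2.imread("pics/a_side.png")
J=np.array([[.5925,.2821],[.6195,.1977],[.532,.1937],[.4481,.176],[.436,.2721]])
W=np.array([[.589,.296],[.620,.2019],[.5303,.2],[.4479,.1834],[.4288,.2869]])
s=4;x0,y0=190,150
o=cv2.resize(im[y0:y0+120,x0:x0+150],None,fx=s,fy=s,interpolation=cv2.INTER_CUBIC)
for P,c in ((J,(0,0,255)),(W,(255,0,0))):
  for p in proj("side",np.c_[P,np.full(5,.09)]): cv2.circle(o,tuple(((p-[x0,y0]+.5)*s).astype(int)),4,c,-1)
cv2.imwrite("pics/k2.png",o)
```

```text
(no output)
```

View pics/k2.png

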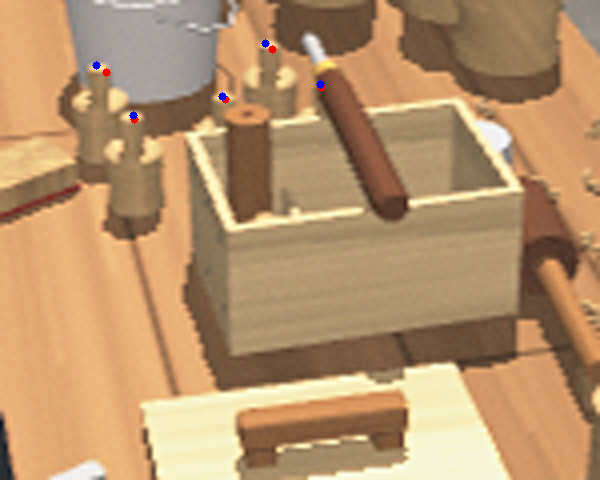

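>>> drive_tool --moves '[[[0.04,0.002,-0.003,0,0,0,110],[0.08,0.002,-0.003,0,0,0,110],[0.085,0.002,-0.003,0,0.002,0.005,110],[0.085,0.002,-0.003,0,0.002,0.005,110],[0.085,0.002,-0.003,0,0.002,0.005,110]]]'

```text
clock: 14.5
tcp_pos: [0.5936, 0.2929, 0.0787]
orientation: [0.502, 0.502, 0.5, -0.497]
wrist_force: [-0.5, 0.5, 0.5]
finger_gap: 0.0482
```

Run:
```python
from h import *
T=tool();shot("wrist","k3",None,1.5);np.save("T.npy",T)
print(T.round(4)); print((proj("wrist",[[.5925,.2821,.09],[.589,.296,.09],[.591,.29,.09]],T)*1.5).round())
```

```text
[[ 0.0077  1.      0.0032  0.5936]
 [ 0.0028  0.0031 -1.      0.2929]
 [-1.      0.0077 -0.0028  0.0787]
 [ 0.      0.      0.      1.    ]]
[[383. 419.]
 [371. 380.]
 [378. 397.]]
```

View pics/k3.png

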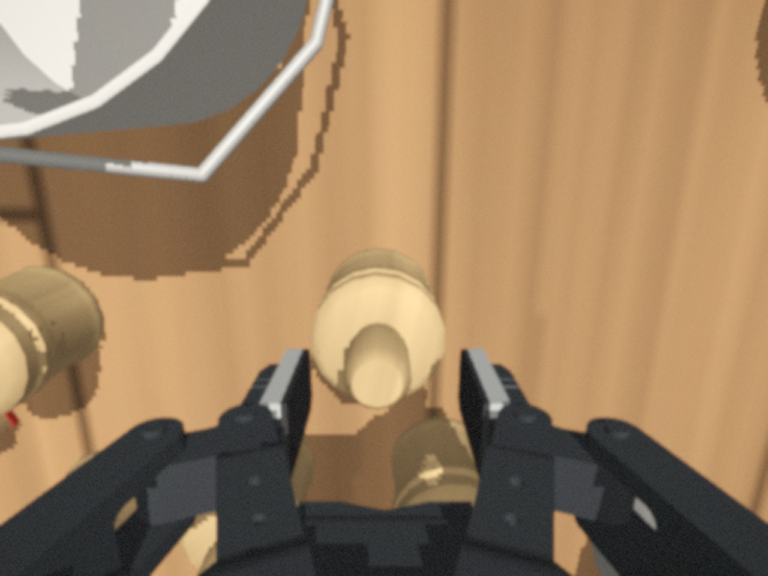

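>>> drive_tool --moves '[[[0.008,-0.003,-0.002,0,-0.003,-0.008,110],[0.016,-0.003,-0.002,0,-0.003,-0.008,110],[0.016,-0.003,-0.002,0,-0.003,-0.008,255],[0.016,-0.003,-0.002,0,-0.003,-0.008,255],[0.016,-0.003,-0.002,0,-0.003,-0.008,255]]]' --squeeze 50

```text
clock: 15.18
tcp_pos: [0.5904, 0.2947, 0.062]
orientation: [0.501, 0.499, 0.501, -0.5]
wrist_force: [-1.3, -0.3, -2.0]
finger_gap: 0.021
```

>>> drive_tool --moves '[[[0,0,0,0,0,0,255],[0,0,0,0,0,0,255],[-0.05,0,0,0,0,0,255],[-0.11,0,0.01,0,0,0,255],[-0.17,0,0.03,0,0,0,255]]]'

```text
clock: 15.8
tcp_pos: [0.5903, 0.2652, 0.2329]
orientation: [0.501, 0.499, 0.501, -0.499]
wrist_force: [1.4, 0.3, -1.9]
finger_gap: 0.0202
```

```bash
cat > cells.py <<'E'
from h import *
CR=np.array([0.6015,0.0185]); YW=0.027
def cell(i,j):
    c,s=np.cos(YW),np.sin(YW); return CR+np.array([[c,-s],[s,c]])@np.array([i*.076,j*.038])
E
python3 - <<'E'
from cells import *
for i in(-1,0,1):
  for j in (-1,1): print(i,j,cell(i,j).round(4))
c=cell(1,1)
go([c[0],c[1],.22],YW)
E
```

```text
-1 -1 [ 0.5266 -0.0215]
-1 1 [0.5245 0.0544]
0 -1 [ 0.6025 -0.0195]
0 1 [0.6005 0.0565]
1 -1 [ 0.6785 -0.0174]
1 1 [0.6764 0.0585]
t 15.80 tcp [0.5903 0.2652 0.2329] gap 0.0202 j6 1.87
shift [0.0129 0.0853 0.207 ] rot [-0.0229  0.0004  0.0014]
```

>>> drive_tool --moves '[[[-0.01,0.022,0.05,-0.02,0,0,255],[-0.01,0.045,0.107,-0.023,0,0,255],[-0.01,0.068,0.165,-0.023,0,0,255],[0,0.085,0.207,-0.023,0,0,255],[0,0.085,0.207,-0.023,0,0,255]]]'

```text
clock: 16.42
tcp_pos: [0.6768, 0.0546, 0.2313]
orientation: [0.505, 0.494, 0.506, -0.496]
wrist_force: [0.1, 1.0, -2.1]
finger_gap: 0.0209
```

Run:
```python
from cells import *
T=tool(); shot("wrist","l1",None,1.5);np.save("T.npy",T)
c=cell(1,1); print(T.round(4))
go([c[0],c[1],.071],YW)
```

```text
[[-3.000e-03  9.998e-01  2.170e-02  6.768e-01]
 [-1.000e-03  2.170e-02 -9.998e-01  5.460e-02]
 [-1.000e+00 -3.000e-03  9.000e-04  2.313e-01]
 [ 0.000e+00  0.000e+00  0.000e+00  1.000e+00]]
t 16.48 tcp [0.6762 0.0567 0.2319] gap 0.0204 j6 1.51
shift [ 0.1609  0.0007 -0.0018] rot [-0.0031 -0.      0.0029]
```

View pics/l1.png

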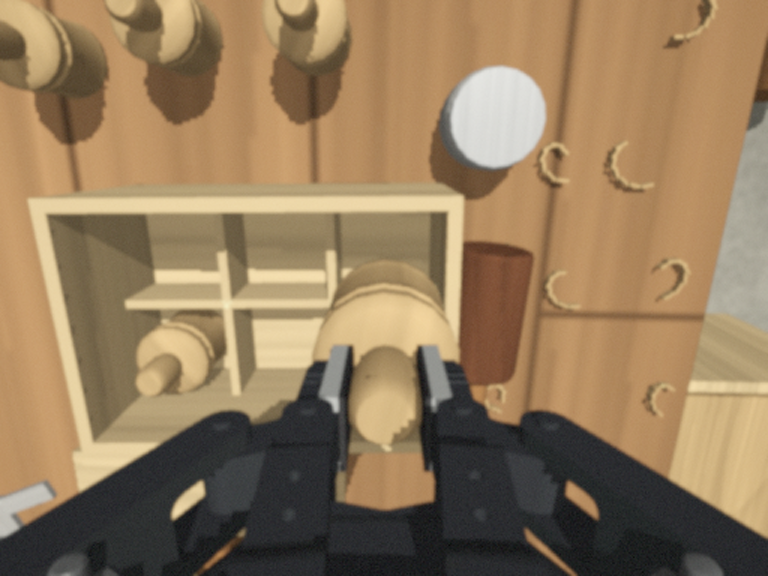

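Run:
```python
from cells import *
T=np.load("T.npy")
print(unproj("wrist",np.array([[33,203],[463,196],[48,213],[445,210]])/1.5,.116,T).round(4))
print(unproj("wrist",np.array([[227,297],[332,296]])/1.5,.055,T).round(4))
c,s=np.cos(YW),np.sin(YW); R=np.array([[c,-s],[s,c]])
f=lambda x,y:list(CR+R@[x,y])
print([f(-.119,.081),f(.119,.081),f(-.111,.073),f(.111,.073)]);print([f(-.038,0),f(.038,0)])
```

```text
[[0.483  0.0941 0.116 ]
 [0.7176 0.1032 0.116 ]
 [0.4902 0.0888 0.116 ]
 [0.7083 0.0954 0.116 ]]
[[0.564  0.023  0.055 ]
 [0.639  0.0255 0.055 ]]
[[np.float64(0.4803566385758171), np.float64(0.09625786765884072)], [np.float64(0.7182698928458122), np.float64(0.10268308692829888)], [np.float64(0.4885696965099164), np.float64(0.08847675723865459)], [np.float64(0.7104887824256262), np.float64(0.0944700289941996)]]
[[np.float64(0.5635138501585722), np.float64(0.017474124654456257)], [np.float64(0.6394861498414278), np.float64(0.01952587534554374)]]
```

>>> drive_tool --moves '[[[0.04,0.0005,-0.003,0,0,0,255],[0.08,0.0005,-0.003,0,0,0.003,255],[0.12,0.0005,-0.003,0,0,0.003,255],[0.15,0.0005,-0.003,0,0,0.003,255],[0.16,0.0005,-0.003,0,0,0.003,255]]]'

```text
clock: 17.1
tcp_pos: [0.6741, 0.0615, 0.0709]
orientation: [0.505, 0.493, 0.508, -0.494]
wrist_force: [-15.8, 0.1, 30.1]
finger_gap: 0.02
```

>>> drive_tool --moves '[[[0.002,0,0,0,0,0,255],[0.002,0,0,0,0,0,155],[0.002,0,0,0,0,0,155],[0,0,0,0,0,0,155],[-0.06,0,0,0,0,0,150]]]'

```text
clock: 17.73
tcp_pos: [0.6707, 0.0626, 0.1281]
orientation: [0.503, 0.49, 0.51, -0.496]
wrist_force: [0.9, -0.4, 1.4]
finger_gap: 0.0349
```

>>> drive_tool --moves '[[[-0.06,0,0,0,0,0,120],[-0.11,0,-0.04,0,0,0,110],[-0.13,0,-0.09,0,0,0,110],[-0.13,-0.03,-0.14,0,0,0,110],[-0.13,-0.055,-0.15,0,0,0,110]]]'

```text
clock: 18.35
tcp_pos: [0.6123, 0.2153, 0.2614]
orientation: [0.505, 0.49, 0.511, -0.493]
wrist_force: [0.2, 0.3, -0.4]
finger_gap: 0.0486
```

Run:
```python
from h import *
cams.read_camera("top")
T=tool();shot("wrist","m1",None,1.5);np.save("T.npy",T)
print(T.round(4)); go([.620,.203,.12],0)
```

```text
[[-0.0113  0.9994  0.033   0.6092]
 [ 0.0027  0.033  -0.9995  0.2155]
 [-0.9999 -0.0112 -0.0031  0.262 ]
 [ 0.      0.      0.      1.    ]]
t 18.45 tcp [0.6109 0.2141 0.262 ] gap 0.0487 j6 1.75
shift [0.1419 0.0102 0.0118] rot [ 0.0321 -0.0023  0.01  ]
```

View pics/m1.png

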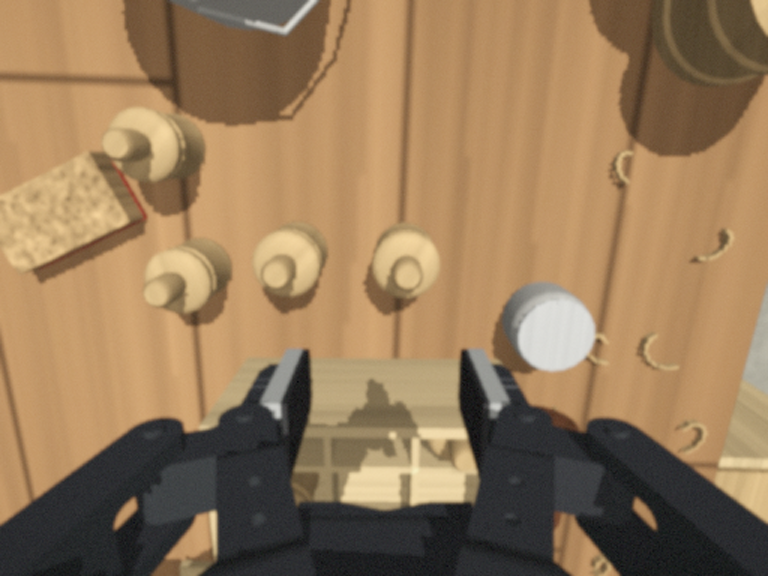

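Run:
```python
from h import *
T=np.load("T.npy")
im=cams.read_camera("top"); cv2.imwrite("pics/m2.png",cv2.resize(im[100:220,190:300],None,fx=5,fy=5,interpolation=cv2.INTER_CUBIC))
print("wrist jars",unproj("wrist",np.array([[408,273],[277,272],[160,290],[122,142]])/1.5,.09,T).round(4))
```

```text
wrist jars [[0.6235 0.2065 0.09  ]
 [0.5324 0.2039 0.09  ]
 [0.4494 0.1878 0.09  ]
 [0.4345 0.2871 0.09  ]]
```

View pics/m2.png

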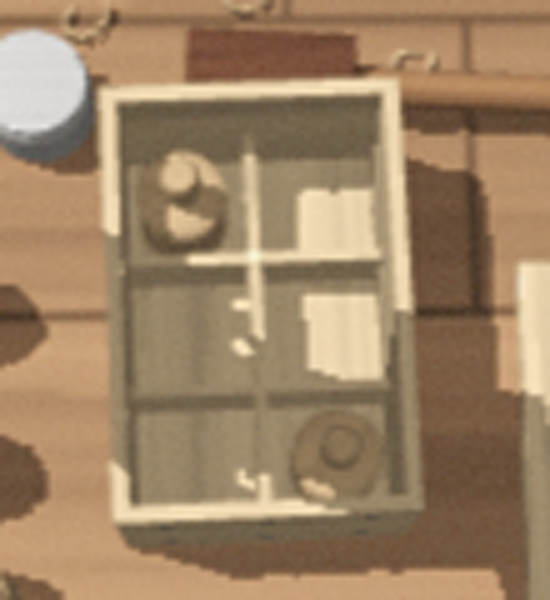

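Run:
```python
from fit import *
c=lambda L:np.array(L,float)/5+[190,100]
print("knobs",unproj("top",c([[179,173],[343,444]]),.098).round(4))
print("crate",fit("top",c([[98,88],[401,82],[420,510],[115,522]]),.116,.119,.081,[.6,0,0]))
print("div cross",unproj("top",c([[254,258],[260,402]]),.055).round(4))
```

```text
knobs [[ 0.6729  0.0594  0.098 ]
 [ 0.5206 -0.027   0.098 ]]
crate (array([0.5983, 0.017 , 0.0223]), np.float64(0.58))
div cross [[0.6364 0.0183 0.055 ]
 [0.5526 0.0164 0.055 ]]
```

Run:
```python
from h import *
go([.622,.2035,.085],0.027)
```

```text
t 18.50 tcp [0.6123 0.213  0.2617] gap 0.0483 j6 1.75
shift [0.1766 0.011  0.0101] rot [ 0.0035 -0.0021  0.0091]
```

>>> drive_tool --moves '[[[0.05,0.011,0.01,0,-0.002,0.009,110],[0.1,0.011,0.01,0,-0.002,0.009,110],[0.15,0.011,0.01,0,-0.002,0.009,110],[0.177,0.011,0.01,0,-0.002,0.009,110],[0.177,0.011,0.01,0,-0.002,0.009,110]]]'

```text
clock: 19.12
tcp_pos: [0.6211, 0.2028, 0.0826]
orientation: [0.507, 0.491, 0.508, -0.494]
wrist_force: [0.3, 0.0, 0.0]
finger_gap: 0.0487
```

```bash
cat >> h.py <<'E'
def knob(name,z=.09):
    """find knob top near image centre line: save picture, print TCP"""
    cams.read_camera("top")
    T=tool();shot("wrist",name,(140,150,380,330),3);np.save("T.npy",T);print("tcp",T[:3,3].round(4))
def kpos(uv,z=.09):
    T=np.load("T.npy"); p=unproj("wrist",[np.array(uv)/3+[140,150]],z,T)[0]; print("knob",p.round(4)); return p
E
python3 -c "
from h import *
knob('n1')"
```

```text
tcp [0.6225 0.2031 0.0846]
```

View pics/n1.png

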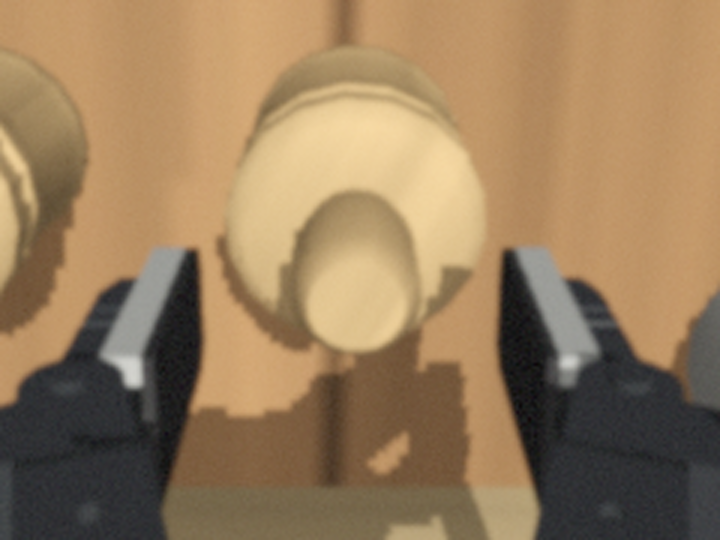

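Knob top is centred between the fingers at about (358, 305).

```bash
python3 -c "
from h import *
p=kpos((358,305)); go([p[0],p[1],.063],.027)"
```

```text
knob [0.6235 0.2039 0.09  ]
t 19.23 tcp [0.6234 0.2035 0.086 ] gap 0.0486 j6 1.73
shift [ 0.023   0.     -0.0004] rot [ 0.003  -0.0004 -0.0019]
```

>>> drive_tool --moves '[[[0.012,0,0,0,0,0,110],[0.023,0,0,0,0,0,110],[0.023,0,0,0,0,0,255],[0.023,0,0,0,0,0,255],[0.023,0,0,0,0,0,255]]]'

```text
clock: 19.85
tcp_pos: [0.6234, 0.2035, 0.063]
orientation: [0.508, 0.493, 0.507, -0.492]
wrist_force: [1.3, 0.0, -2.3]
finger_gap: 0.0205
```

>>> drive_tool --moves '[[[0,0,0,0,0,0,255],[0,0,0,0,0,0,255],[-0.055,0,0,0,0,0,255],[-0.115,0,0.01,0,0,0,255],[-0.17,0,0.04,0,0,0,255]]]'

```text
clock: 20.48
tcp_pos: [0.6242, 0.1643, 0.2349]
orientation: [0.509, 0.493, 0.508, -0.491]
wrist_force: [0.6, -0.4, -1.7]
finger_gap: 0.0208
```

Run:
```python
from cells import *
c=cell(1,-1)
go([c[0],c[1],.22],YW)
```

```text
t 20.48 tcp [0.6242 0.1643 0.2349] gap 0.0208 j6 1.67
shift [0.0149 0.0484 0.1835] rot [ 0.0054 -0.0008 -0.0027]
```

>>> drive_tool --moves '[[[0,0.015,0.055,0,0,0,255],[0,0.03,0.115,0.005,0,-0.003,255],[0,0.046,0.172,0.005,0,-0.003,255],[0,0.0485,0.183,0.005,0,-0.003,255],[0,0.0485,0.183,0.005,0,-0.003,255]]]'

```text
clock: 21.1
tcp_pos: [0.6785, -0.0179, 0.2345]
orientation: [0.506, 0.494, 0.507, -0.494]
wrist_force: [-0.8, 0.5, -1.6]
finger_gap: 0.0204
```

Run:
```python
from cells import *
c=cell(1,-1)
cams.read_camera("top")
go([c[0],c[1],.073],YW)
```

```text
t 21.15 tcp [ 0.6783 -0.0166  0.2347] gap 0.0206 j6 1.40
shift [0.1617 0.0004 0.0011] rot [ 0.0002 -0.0015  0.001 ]
```

>>> drive_tool --moves '[[[0.045,0,0,0,0,0,255],[0.09,0,0,0,0,0,255],[0.13,0,0,0,0,0,255],[0.155,0,0,0,0,0,255],[0.16,0,0,0,0,0,255]]]'

```text
clock: 21.78
tcp_pos: [0.6761, -0.0138, 0.0727]
orientation: [0.506, 0.492, 0.509, -0.493]
wrist_force: [-0.4, -0.7, -0.5]
finger_gap: 0.0206
```

>>> drive_tool --moves '[[[0,0,0,0,0,0,255],[0.001,0,0,0,0,0,155],[0.001,0,0,0,0,0,155],[0,0,0,0,0,0,155],[-0.05,0,0,0,0,0,155]]]'

```text
clock: 22.4
tcp_pos: [0.6742, -0.0137, 0.1202]
orientation: [0.504, 0.49, 0.511, -0.494]
wrist_force: [0.8, 0.3, 0.0]
finger_gap: 0.0333
```

>>> drive_tool --moves '[[[-0.06,0,0,0,0,0,120],[-0.12,0,-0.04,0,0,0,110],[-0.13,-0.03,-0.09,0,0,0,110],[-0.13,-0.06,-0.14,0,0,0,110],[-0.13,-0.1,-0.19,0,0,0,110]]]'

```text
clock: 23.02
tcp_pos: [0.5715, 0.1733, 0.2537]
orientation: [0.505, 0.492, 0.51, -0.493]
wrist_force: [1.1, 0.9, -0.3]
finger_gap: 0.0485
```

Run:
```python
from cells import *
cams.read_camera("wrist")
im=cams.read_camera("top"); cv2.imwrite("pics/o2.png",cv2.resize(im[90:290,120:380],None,fx=3,fy=3,interpolation=cv2.INTER_CUBIC))
go([.532,.202,.085],YW)
```

```text
t 23.12 tcp [0.5679 0.176  0.2543] gap 0.0484 j6 1.70
shift [ 0.1698 -0.0333 -0.0264] rot [ 0.0091 -0.0051  0.0094]
```

View pics/o2.png

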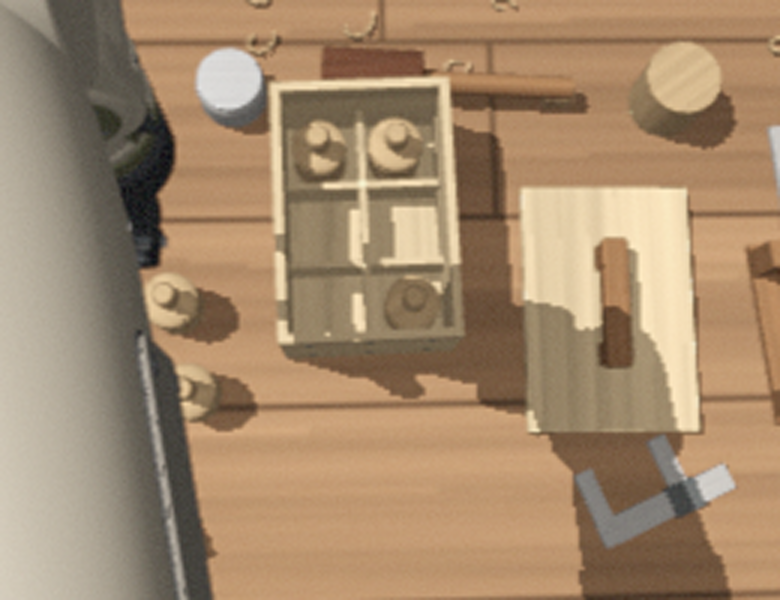

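>>> drive_tool --moves '[[[0.04,-0.015,-0.012,0.004,-0.002,0.004,110],[0.09,-0.033,-0.026,0.009,-0.005,0.009,110],[0.14,-0.033,-0.026,0.009,-0.005,0.009,110],[0.17,-0.033,-0.026,0.009,-0.005,0.009,110],[0.17,-0.033,-0.026,0.009,-0.005,0.009,110]]]'

```text
clock: 23.75
tcp_pos: [0.5314, 0.201, 0.0834]
orientation: [0.506, 0.492, 0.507, -0.494]
wrist_force: [-0.1, -0.0, -0.3]
finger_gap: 0.0485
```

```bash
python3 -c "
from h import *
knob('p1')"
```

```text
tcp [0.5328 0.2013 0.0852]
```

View pics/p1.png

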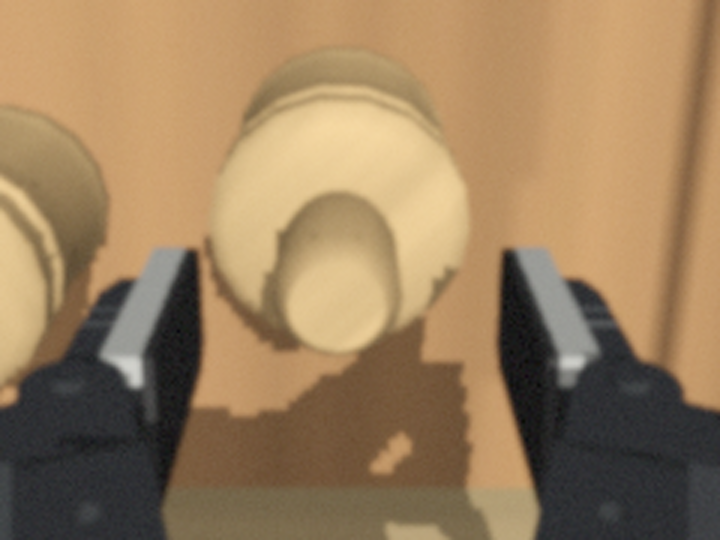

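Knob top at (337, 305), a little left of the centre.

```bash
python3 -c "
from h import *
p=kpos((337,305)); go([p[0],p[1],.063],.027)"
```

```text
knob [0.5304 0.2018 0.09  ]
t 23.85 tcp [0.5338 0.2016 0.0863] gap 0.0489 j6 1.76
shift [ 0.0233 -0.0034 -0.0003] rot [-0.0004 -0.0004 -0.002 ]
```

>>> drive_tool --moves '[[[0.012,-0.003,0,0,0,0,110],[0.023,-0.003,0,0,0,0,110],[0.023,-0.003,0,0,0,0,255],[0.023,-0.003,0,0,0,0,255],[0.023,-0.003,0,0,0,0,255]]]'

```text
clock: 24.48
tcp_pos: [0.5308, 0.2015, 0.0633]
orientation: [0.507, 0.494, 0.506, -0.493]
wrist_force: [-0.3, -0.3, -1.0]
finger_gap: 0.0205
```

>>> drive_tool --moves '[[[0,0,0,0,0,0,255],[0,0,0,0,0,0,255],[-0.055,0,0,0,0,0,255],[-0.115,0,0.01,0,0,0,255],[-0.17,0,0.04,0,0,0,255]]]'

```text
clock: 25.1
tcp_pos: [0.5315, 0.1621, 0.2352]
orientation: [0.508, 0.494, 0.507, -0.492]
wrist_force: [1.4, -0.3, -2.3]
finger_gap: 0.0204
```

Run:
```python
from cells import *
c=cell(0,-1)
go([c[0],c[1],.23],YW)
```

```text
t 25.10 tcp [0.5315 0.1621 0.2352] gap 0.0204 j6 1.69
shift [0.0052 0.0657 0.1835] rot [ 0.0019 -0.0008 -0.0027]
```

>>> drive_tool --moves '[[[0,0.02,0.055,0,0,0,255],[0,0.04,0.112,0,0,-0.003,255],[0,0.06,0.168,0,0,-0.003,255],[0,0.066,0.184,0.002,0,-0.003,255],[0,0.066,0.184,0.002,0,-0.003,255]]]'

```text
clock: 25.72
tcp_pos: [0.6029, -0.0209, 0.2347]
orientation: [0.506, 0.494, 0.507, -0.494]
wrist_force: [-0.3, 0.5, -2.1]
finger_gap: 0.0204
```

Run:
```python
from cells import *
c=cell(0,-1)
cams.read_camera("top")
go([c[0],c[1]-.002,.073],YW)
```

```text
t 25.77 tcp [ 0.6025 -0.0197  0.2349] gap 0.0204 j6 1.38
shift [0.1619 0.0002 0.0021] rot [-0.0006 -0.0016  0.0013]
```

>>> drive_tool --moves '[[[0.045,0,0.001,0,0,0,255],[0.09,0,0.002,0,0,0,255],[0.13,0,0.002,0,0,0,255],[0.155,0,0.002,0,0,0,255],[0.16,0,0.002,0,0,0,255]]]'

```text
clock: 26.4
tcp_pos: [0.6001, -0.0191, 0.0731]
orientation: [0.505, 0.492, 0.509, -0.493]
wrist_force: [-0.1, -0.5, -2.0]
finger_gap: 0.02
```

>>> drive_tool --moves '[[[0,0,0,0,0,0,255],[0.001,0,0,0,0,0,155],[0.001,0,0,0,0,0,155],[0,0,0,0,0,0,155],[-0.05,0,0,0,0,0,155]]]'

```text
clock: 27.02
tcp_pos: [0.5974, -0.019, 0.1202]
orientation: [0.503, 0.49, 0.512, -0.495]
wrist_force: [0.9, 0.2, 1.3]
finger_gap: 0.0332
```

>>> drive_tool --moves '[[[-0.06,0,0,0,0,0,120],[-0.12,0,-0.04,0,0,0,110],[-0.13,-0.04,-0.09,0,0,0,110],[-0.13,-0.09,-0.13,0,0,0,110],[-0.13,-0.14,-0.17,0,0,0,110]]]'

```text
clock: 27.65
tcp_pos: [0.4619, 0.141, 0.2536]
orientation: [0.503, 0.491, 0.511, -0.495]
wrist_force: [0.1, 0.5, -0.5]
finger_gap: 0.0485
```

Run:
```python
from cells import *
cams.read_camera("top")
T=tool();shot("wrist","q1",None,1.5);np.save("T.npy",T)
go([.449,.186,.085],YW)
```

```text
t 27.75 tcp [0.458  0.1425 0.2537] gap 0.0487 j6 1.67
shift [ 0.1691 -0.005  -0.0428] rot [ 0.0064 -0.0053  0.0148]
```

View pics/q1.png

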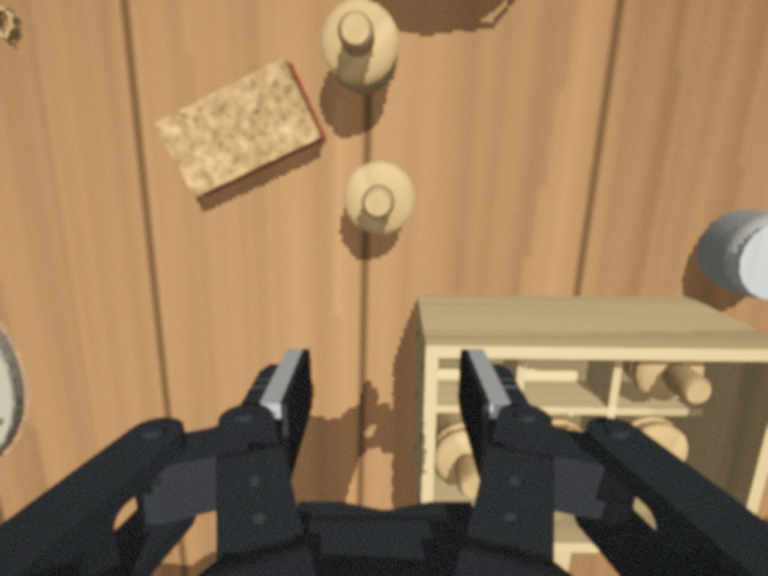

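>>> drive_tool --moves '[[[0.03,-0.002,-0.02,0.006,-0.005,0.014,110],[0.08,-0.005,-0.043,0.006,-0.005,0.014,110],[0.13,-0.005,-0.043,0.006,-0.005,0.014,110],[0.169,-0.005,-0.043,0.006,-0.005,0.014,110],[0.169,-0.005,-0.043,0.006,-0.005,0.014,110]]]'

```text
clock: 28.38
tcp_pos: [0.4469, 0.1853, 0.0828]
orientation: [0.505, 0.491, 0.508, -0.495]
wrist_force: [-0.4, -0.4, 0.3]
finger_gap: 0.0486
```

```bash
python3 -c "
from h import *
knob('r1')"
```

```text
tcp [0.4487 0.1857 0.0848]
```

View pics/r1.png

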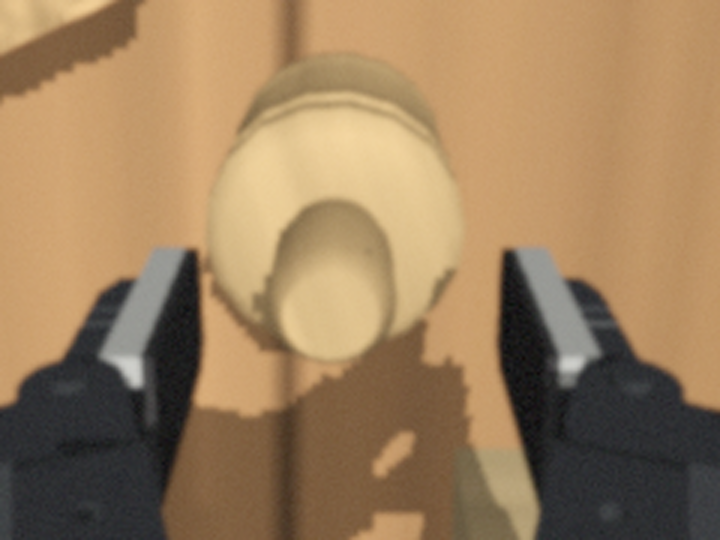

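Knob top at (331, 312).

```bash
python3 -c "
from h import *
p=kpos((331,312)); go([p[0],p[1],.063],.027)"
```

```text
knob [0.4454 0.185  0.09  ]
t 28.48 tcp [0.45   0.186  0.0861] gap 0.0483 j6 1.77
shift [ 0.0231 -0.0046  0.0009] rot [-0.0001 -0.0004 -0.0001]
```

>>> drive_tool --moves '[[[0.012,-0.004,0.001,0,0,0,110],[0.023,-0.004,0.001,0,0,0,110],[0.023,-0.004,0.001,0,0,0,255],[0.023,-0.004,0.001,0,0,0,255],[0.023,-0.004,0.001,0,0,0,255]]]'

```text
clock: 29.1
tcp_pos: [0.4462, 0.185, 0.0632]
orientation: [0.507, 0.493, 0.507, -0.493]
wrist_force: [0.6, 0.4, -1.3]
finger_gap: 0.0207
```

>>> drive_tool --moves '[[[0,0,0,0,0,0,255],[0,0,0,0,0,0,255],[-0.055,0,0,0,0,0,255],[-0.115,0,0,0,0,0,255],[-0.17,0.02,0.01,0,0,0,255]]]'

```text
clock: 29.72
tcp_pos: [0.4653, 0.1758, 0.2353]
orientation: [0.507, 0.493, 0.507, -0.493]
wrist_force: [1.8, 0.2, -2.3]
finger_gap: 0.0204
```

Run:
```python
from cells import *
c=cell(0,1)
go([c[0],c[1],.23],YW)
```

```text
t 29.73 tcp [0.4653 0.1758 0.2353] gap 0.0204 j6 1.74
shift [0.0053 0.1317 0.1231] rot [ 0.0016 -0.0007 -0.0001]
```

>>> drive_tool --moves '[[[0,0.04,0.038,0,0,0,255],[0,0.08,0.077,0,0,0,255],[0,0.12,0.115,0,0,0,255],[0,0.132,0.123,0.002,0,0,255],[0,0.132,0.123,0.002,0,0,255]]]'

```text
clock: 30.35
tcp_pos: [0.6009, 0.0561, 0.2345]
orientation: [0.506, 0.494, 0.507, -0.494]
wrist_force: [-0.3, 0.1, -1.3]
finger_gap: 0.0204
```

Run:
```python
from cells import *
c=cell(0,1)
cams.read_camera("top")
go([c[0],c[1]-.001,.073],YW)
```

```text
t 30.40 tcp [0.6001 0.0569 0.2348] gap 0.0203 j6 1.51
shift [0.1617 0.0006 0.0016] rot [-0.0007 -0.0012  0.0016]
```

>>> drive_tool --moves '[[[0.045,0,0.001,0,0,0,255],[0.09,0,0.002,0,0,0,255],[0.13,0,0.002,0,0,0,255],[0.155,0,0.002,0,0,0,255],[0.16,0,0.002,0,0,0,255]]]'

```text
clock: 31.02
tcp_pos: [0.5971, 0.0566, 0.0733]
orientation: [0.505, 0.492, 0.509, -0.494]
wrist_force: [0.0, -0.3, -0.6]
finger_gap: 0.0205
```

>>> drive_tool --moves '[[[0,0,0,0,0,0,255],[0.001,0,0,0,0,0,155],[0.001,0,0,0,0,0,155],[0,0,0,0,0,0,155],[-0.05,0,0,0,0,0,155]]]'

```text
clock: 31.65
tcp_pos: [0.5944, 0.0565, 0.1203]
orientation: [0.503, 0.49, 0.511, -0.496]
wrist_force: [1.3, 0.1, 0.6]
finger_gap: 0.0334
```

>>> drive_tool --moves '[[[-0.06,0,0,0,0,0,120],[-0.12,-0.03,-0.05,0,0,0,110],[-0.13,-0.07,-0.09,0,0,0,110],[-0.13,-0.11,-0.14,0,0,0,110],[-0.13,-0.15,-0.18,0,0,0,110]]]'

```text
clock: 32.28
tcp_pos: [0.4461, 0.2278, 0.2538]
orientation: [0.503, 0.491, 0.51, -0.495]
wrist_force: [0.1, 0.6, 0.1]
finger_gap: 0.0486
```

Run:
```python
from cells import *
cams.read_camera("top")
T=tool();shot("wrist","s1",None,1.5);np.save("T.npy",T)
im=cams.read_camera("top"); cv2.imwrite("pics/s2.png",cv2.resize(im[90:290,120:380],None,fx=3,fy=3,interpolation=cv2.INTER_CUBIC))
go([.432,.286,.085],YW)
```

```text
t 32.42 tcp [0.4449 0.2284 0.2537] gap 0.0486 j6 1.85
shift [ 0.169  -0.0088 -0.0575] rot [ 0.0058 -0.0028  0.0126]
```

View pics/s1.png

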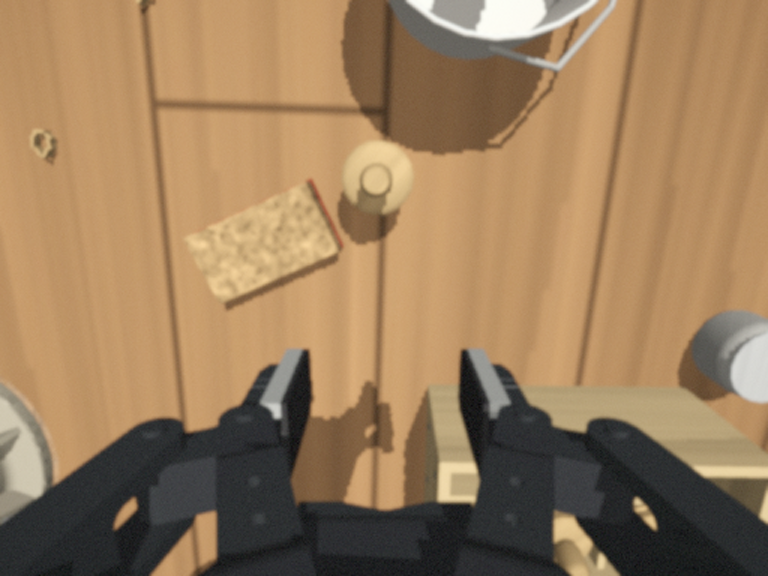

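View pics/s2.png

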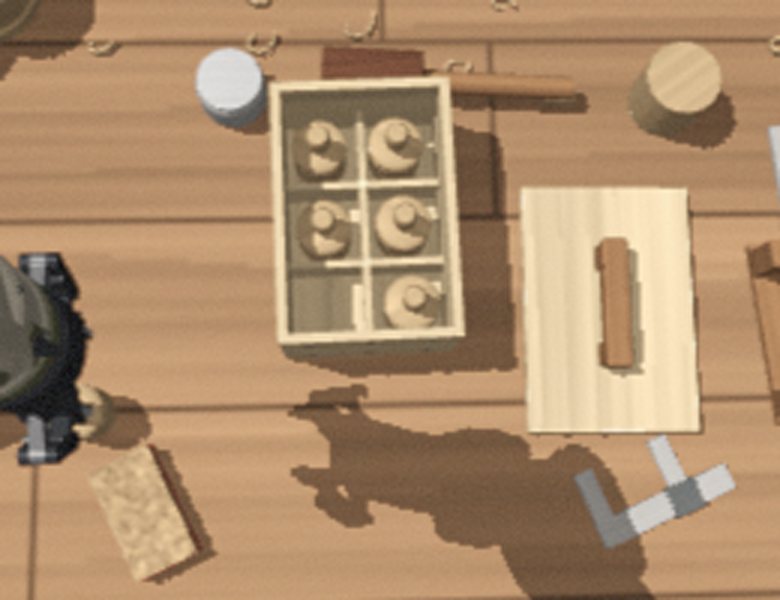

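```bash
python3 -c "
from h import *
T=np.load('T.npy'); p=unproj('wrist',[[250,119.5]],.09,T)[0]; print(p); go([p[0],p[1]-.004,.085],.027)"
```

```text
[0.42889487 0.28632629 0.09      ]
t 32.42 tcp [0.4449 0.2284 0.2537] gap 0.0486 j6 1.85
shift [ 0.169  -0.0121 -0.054 ] rot [ 0.0058 -0.0028  0.0126]
```

>>> drive_tool --moves '[[[0.03,-0.006,-0.03,0.006,-0.003,0.012,110],[0.08,-0.012,-0.055,0.006,-0.003,0.012,110],[0.13,-0.012,-0.055,0.006,-0.003,0.012,110],[0.169,-0.012,-0.055,0.006,-0.003,0.012,110],[0.169,-0.012,-0.055,0.006,-0.003,0.012,110]]]'

```text
clock: 33.05
tcp_pos: [0.4273, 0.2815, 0.0823]
orientation: [0.505, 0.491, 0.507, -0.496]
wrist_force: [0.4, 0.5, 1.1]
finger_gap: 0.0486
```

```bash
python3 -c "
from h import *
knob('t1')"
```

```text
tcp [0.4289 0.2824 0.0845]
```

View pics/t1.png

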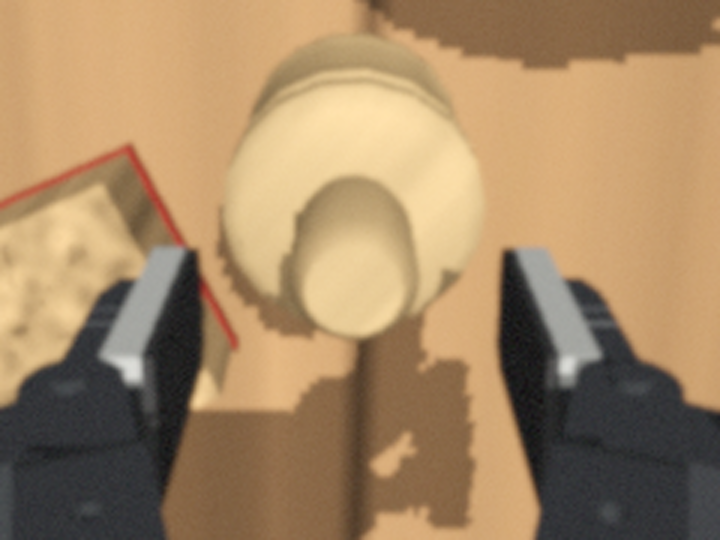

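Knob top at (354, 290).

```bash
python3 -c "
from h import *
p=kpos((354,290)); go([p[0],p[1],.063],.027)"
```

```text
knob [0.4292 0.2859 0.09  ]
t 33.15 tcp [0.4301 0.283  0.0859] gap 0.0483 j6 1.97
shift [ 0.0229 -0.0008 -0.0029] rot [-0.0014  0.0001  0.    ]
```

>>> drive_tool --moves '[[[0.012,-0.001,-0.003,0,0,0,110],[0.023,-0.001,-0.003,0,0,0,110],[0.023,-0.001,-0.003,0,0,0,255],[0.023,-0.001,-0.003,0,0,0,255],[0.023,-0.001,-0.003,0,0,0,255]]]'

```text
clock: 33.78
tcp_pos: [0.429, 0.286, 0.063]
orientation: [0.506, 0.493, 0.506, -0.494]
wrist_force: [0.5, 0.4, -1.6]
finger_gap: 0.0202
```

>>> drive_tool --moves '[[[0,0,0,0,0,0,255],[0,0,0,0,0,0,255],[-0.055,0,0,0,0,0,255],[-0.115,0,0,0,0,0,255],[-0.17,0.01,0.03,0,0,0,255]]]'

```text
clock: 34.4
tcp_pos: [0.4393, 0.2576, 0.2343]
orientation: [0.507, 0.493, 0.507, -0.492]
wrist_force: [1.7, 0.2, -2.2]
finger_gap: 0.0205
```

Run:
```python
from cells import *
c=cell(-1,1)
go([c[0],c[1],.23],YW)
```

```text
t 34.40 tcp [0.4393 0.2576 0.2343] gap 0.0205 j6 1.91
shift [0.0042 0.0793 0.2055] rot [ 0.0017 -0.0006 -0.0008]
```

>>> drive_tool --moves '[[[0,0.021,0.055,0,0,0,255],[0,0.043,0.112,0,0,0,255],[0,0.065,0.169,0,0,0,255],[0,0.079,0.205,0.002,0,0,255],[0,0.079,0.206,0.002,0,0,255]]]'

```text
clock: 35.02
tcp_pos: [0.5251, 0.0514, 0.2339]
orientation: [0.506, 0.495, 0.505, -0.494]
wrist_force: [-0.2, -0.0, -1.8]
finger_gap: 0.0205
```

Run:
```python
from cells import *
c=cell(-1,1)
cams.read_camera("top")
go([c[0],c[1],.073],YW)
```

```text
t 35.08 tcp [0.5243 0.0527 0.2339] gap 0.0206 j6 1.49
shift [ 0.1609  0.0002 -0.0016] rot [-0.0031 -0.0009 -0.0002]
```

>>> drive_tool --moves '[[[0.045,0,-0.001,0,0,0,255],[0.09,0,-0.001,0,0,0,255],[0.13,0,-0.001,0,0,0,255],[0.154,0,-0.001,0,0,0,255],[0.159,0,-0.001,0,0,0,255]]]'

```text
clock: 35.7
tcp_pos: [0.5224, 0.0552, 0.0735]
orientation: [0.505, 0.493, 0.508, -0.494]
wrist_force: [-0.6, 0.5, -0.4]
finger_gap: 0.0206
```

>>> drive_tool --moves '[[[0,0,0,0,0,0,255],[0.001,0,0,0,0,0,155],[0.001,0,0,0,0,0,155],[0,0,0,0,0,0,155],[-0.05,0,0,0,0,0,155]]]'

```text
clock: 36.33
tcp_pos: [0.5196, 0.055, 0.1211]
orientation: [0.503, 0.491, 0.509, -0.496]
wrist_force: [0.4, -0.3, 0.8]
finger_gap: 0.0337
```

>>> drive_tool --moves '[[[-0.06,0,0,0,0,0,120],[-0.12,0,0.04,0,0,0,110],[-0.16,0,0.1,-0.1,0,0,110],[-0.16,0,0.15,-0.2,0,0,110],[-0.16,0,0.2,-0.3,0,0,110]]]'

```text
clock: 36.95
tcp_pos: [0.5258, -0.1472, 0.2822]
orientation: [0.572, 0.409, 0.578, -0.414]
wrist_force: [0.6, 0.2, 0.0]
finger_gap: 0.0487
```

Run:
```python
from cells import *
cams.read_camera("side")
T=tool();shot("wrist","u1",None,1.5);np.save("T.npy",T)
shot("side","u3",(150,100,400,300),2.2)
im=cams.read_camera("top"); cv2.imwrite("pics/u2.png",cv2.resize(im[90:290,180:440],None,fx=3,fy=3,interpolation=cv2.INTER_CUBIC))
print(T.round(3))
```

```text
[[-0.011  0.947  0.321  0.526]
 [-0.003  0.321 -0.947 -0.153]
 [-1.    -0.012 -0.001  0.281]
 [ 0.     0.     0.     1.   ]]
```

View pics/u1.png

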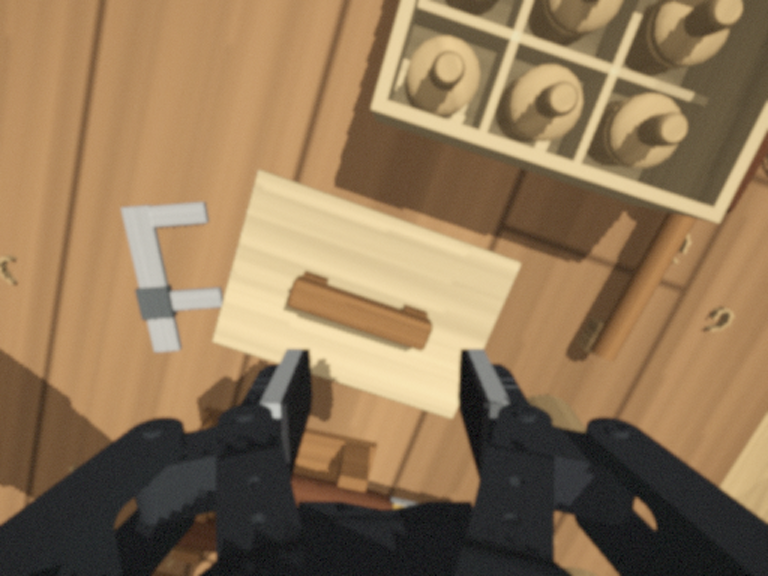

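View pics/u2.png

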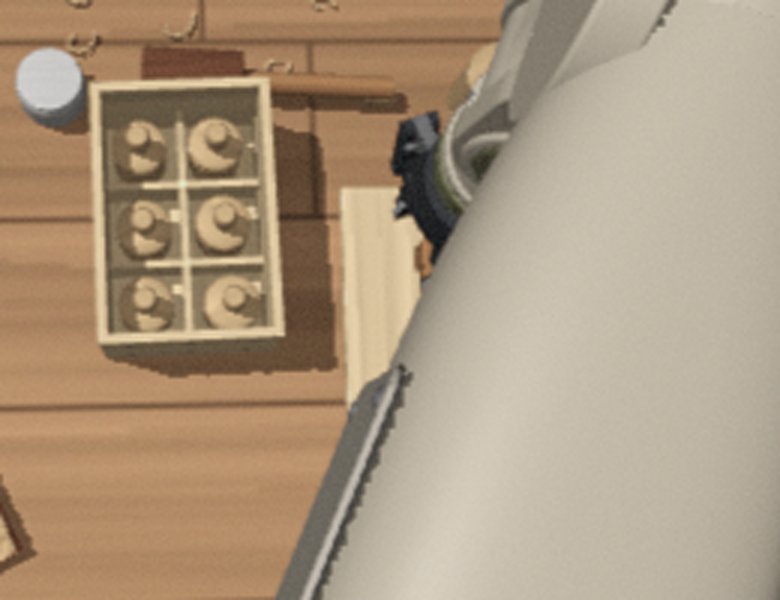

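View pics/u3.png

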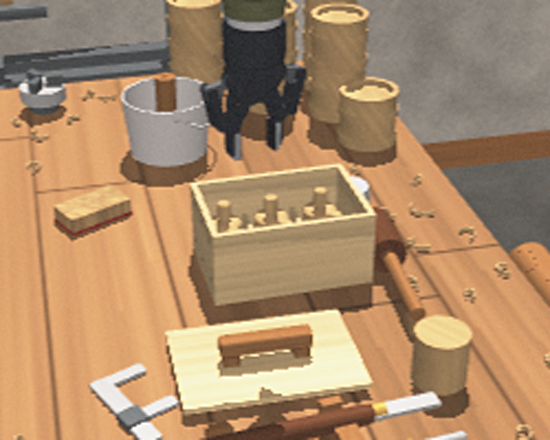

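Run:
```python
from fit import *
T=np.load("T.npy")
print("cover",fit("wrist",np.array([[258,170],[521,264],[453,417],[213,342]])[[1,2,3,0]]/1.5,.019,.121,.083,[.52,-.22,0],T))
print(unproj("wrist",np.array([[521,264],[453,417],[213,342],[258,170]])/1.5,.019,T).round(4))
print("bar",unproj("wrist",np.array([[294,291],[428,332]])/1.5,.055,T).round(4))
print("crate R corner",unproj("wrist",np.array([[373,105],[720,221]])/1.5,.116,T).round(4))
go([.52,-.22,.13],np.pi/2-.006,alt=False)
```

```text
cover (array([ 0.5238, -0.219 , -0.0082]), np.float64(1.23))
[[ 0.6451 -0.1384  0.019 ]
 [ 0.6434 -0.3011  0.019 ]
 [ 0.4029 -0.3006  0.019 ]
 [ 0.4038 -0.1351  0.019 ]]
bar [[ 0.4652 -0.2152  0.055 ]
 [ 0.582  -0.2132  0.055 ]]
crate R corner [[ 0.4855 -0.0627  0.116 ]
 [ 0.7222 -0.0573  0.116 ]]
t 37.15 tcp [ 0.5253 -0.146   0.2803] gap 0.0484 j6 0.83
shift [ 0.1502 -0.0267  0.0695] rot [-1.2426 -0.0128  0.0064]
```

>>> drive_tool --moves '[[[0.01,-0.004,0.01,-0.18,0,0,90],[0.02,-0.01,0.025,-0.36,0,0,90],[0.04,-0.016,0.04,-0.54,-0.003,0,90],[0.07,-0.022,0.055,-0.72,-0.006,0.003,90],[0.1,-0.026,0.067,-0.9,-0.009,0.005,90]]]'

```text
clock: 37.78
tcp_pos: [0.5201, -0.216, 0.1794]
orientation: [0.695, 0.12, 0.698, -0.12]
wrist_force: [0.0, 0.6, 0.3]
finger_gap: 0.0552
```

Run:
```python
from h import *
go([.523,-.218,.12],np.pi/2-.006,alt=False)
```

```text
t 37.77 tcp [ 0.5201 -0.216   0.1794] gap 0.0552 j6 -0.19
shift [ 0.0594 -0.0008  0.0036] rot [-0.3353 -0.0044  0.0009]
```

>>> drive_tool --moves '[[[0.02,0,0.002,-0.17,0,0,90],[0.04,-0.001,0.0035,-0.335,-0.004,0,90],[0.06,-0.001,0.0035,-0.335,-0.004,0,90],[0.06,-0.001,0.0035,-0.335,-0.004,0,90],[0.06,-0.001,0.0035,-0.335,-0.004,0,90]]]'

```text
clock: 38.4
tcp_pos: [0.5231, -0.2173, 0.1201]
orientation: [0.707, 0.002, 0.707, -0.002]
wrist_force: [1.1, -0.1, -0.5]
finger_gap: 0.0554
```

Run:
```python
from h import *
cams.read_camera("side")
T=tool();shot("wrist","v1",None,1.5);np.save("T.npy",T)
shot("top","v2",(270,130,370,250),4)
go([.523,-.218,.12],np.pi/2-.006,alt=False)
```

```text
t 38.55 tcp [ 0.5234 -0.2181  0.1205] gap 0.0552 j6 -0.53
shift [ 0.0005  0.0001 -0.0004] rot [0.0001 0.0009 0.0016]
```

View pics/v1.png

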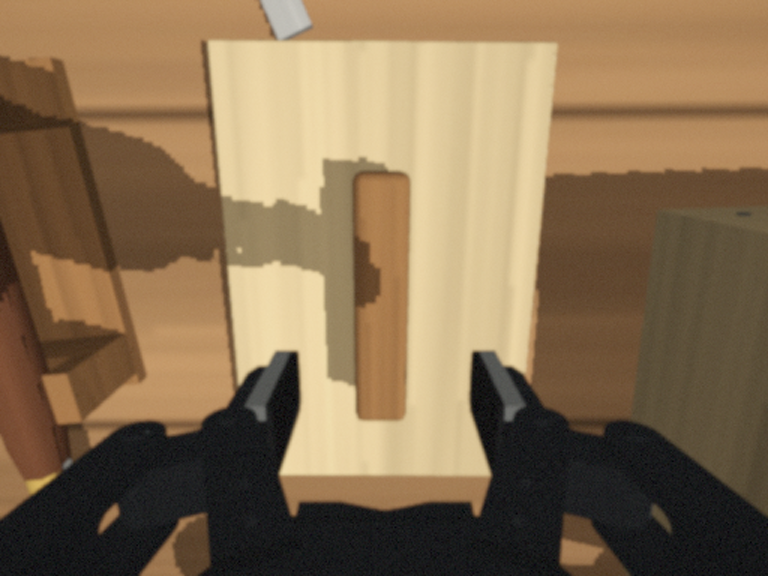

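Run:
```python
from h import *
T=np.load("T.npy"); P=unproj("wrist",np.array([[382,174],[381,418]])/1.5,.055,T); print(P.round(4),P.mean(0).round(4),np.linalg.norm(P[0]-P[1]))
Q=unproj("wrist",np.array([[205,41],[557,43]])/1.5,.019,T);print(Q.round(4),Q.mean(0).round(4))
d=P[1]-P[0]; print(np.arctan2(d[1],d[0]))
go([P.mean(0)[0],P.mean(0)[1],.032],np.pi/2-.004,alt=False)
```

```text
[[ 0.4618 -0.218   0.055 ]
 [ 0.5813 -0.2193  0.055 ]] [ 0.5215 -0.2186  0.055 ] 0.11950258344561349
[[ 0.402  -0.3013  0.019 ]
 [ 0.4037 -0.1354  0.019 ]] [ 0.4028 -0.2183  0.019 ]
-0.010589907585993739
t 38.55 tcp [ 0.5234 -0.2181  0.1205] gap 0.0552 j6 -0.53
shift [ 0.0885 -0.0004 -0.002 ] rot [-0.0019  0.0009  0.0016]
```

>>> drive_tool --moves '[[[0.04,-0.0005,-0.001,0.003,0,0,90],[0.075,-0.0005,-0.001,0.003,0,0,90],[0.088,-0.0005,-0.001,0.003,0,0,90],[0.088,-0.0005,-0.001,0.003,0,0,90],[0.088,-0.0005,-0.001,0.003,0,0,255]]]' --squeeze 100

```text
clock: 39.17
tcp_pos: [0.5236, -0.2194, 0.034]
orientation: [0.708, 0.002, 0.706, -0.004]
wrist_force: [0.2, -0.3, -0.7]
finger_gap: 0.0382
```

>>> drive_tool --moves '[[[0,0,0,0,0,0,255],[0,0,0,0,0,0,255],[-0.03,0,0,0,0,0,255],[-0.07,0,0,0,0,0,255],[-0.11,0,0,0,0,0,255]]]'

```text
clock: 39.8
tcp_pos: [0.5227, -0.2187, 0.1445]
orientation: [0.708, 0.002, 0.707, -0.004]
wrist_force: [0.6, -0.4, -3.7]
finger_gap: 0.0239
```

>>> drive_tool --moves '[[[-0.06,0,0,0,0,0,255],[-0.09,0,0,0,0,0,255],[-0.09,0,0,0,0,0,255],[-0.09,0,0,0,0,0,255],[-0.09,0,0,0,0,0,255]]]'

```text
clock: 40.42
tcp_pos: [0.5214, -0.2179, 0.2319]
orientation: [0.706, 0.003, 0.708, -0.003]
wrist_force: [-0.4, 0.8, -3.9]
finger_gap: 0.0242
```

Run:
```python
from cells import *
cams.read_camera("top")
T=tool();shot("wrist","w1",None,1.5);np.save("T.npy",T)
shot("side","w2",(150,100,400,330),2.4)
print(readout.get_state()["wrist_force"],readout.get_state()["ft_torque"])
go([CR[0],CR[1],.24],np.pi/2+.027+.010,alt=False)
```

```text
[ 0.09992911  0.04952063 -4.27375206] [-0.01620181  0.00208759  0.05121887]
t 40.58 tcp [ 0.5219 -0.2182  0.233 ] gap 0.0238 j6 -0.53
shift [-0.0072  0.2374  0.0774] rot [-0.046  -0.0007  0.0007]
```

View pics/w1.png

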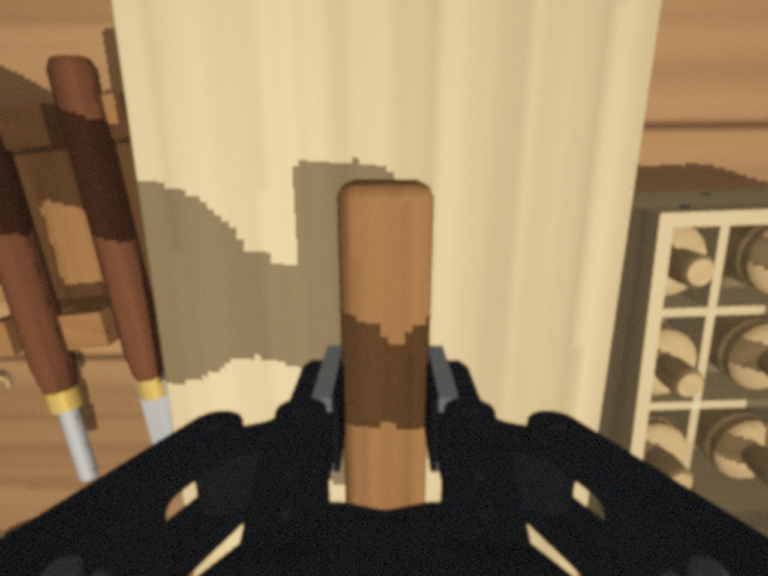

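View pics/w2.png

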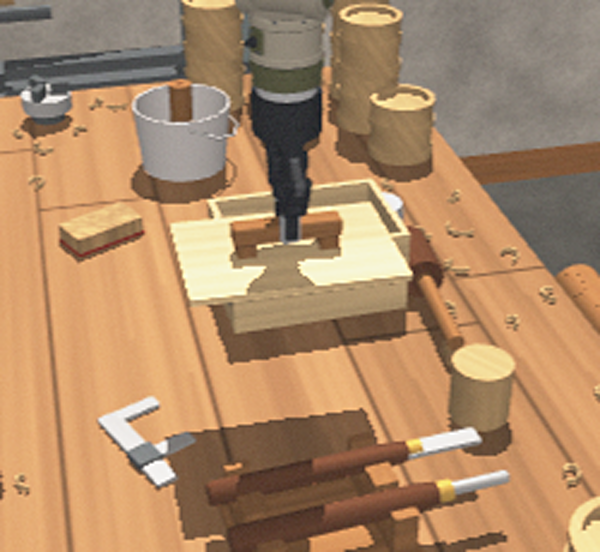

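Run:
```python
from fit import *
c=lambda L:np.array(L,float)/3+[180,90]
K=unproj("top",c([[142,133],[217,131],[224,214],[145,214],[149,292]]),.098)[:,:2]
R=np.array([[.6735,.062],[.6755,-.0138],[.5995,-.0191],[.5965,.0566],[.5218,.0552]])
print((R-K).round(4),(R-K).mean(0))
print(fit("top",c([[90,84],[269,79],[284,335],[100,346]]),.116,.119,.081,[.6,0,0]))
im=cv2.imread("pics/u2.png"); cv2.imwrite("pics/x1.png",cv2.resize(im[60:360,70:300],None,fx=2.4,fy=2.0))
```

```text
[[-0.0001  0.0068]
 [ 0.0005 -0.0002]
 [ 0.003  -0.0009]
 [-0.0008  0.0033]
 [-0.0039  0.0047]] [-0.00027096  0.00274792]
(array([0.5976, 0.0165, 0.0312]), np.float64(0.58))
```

View pics/x1.png

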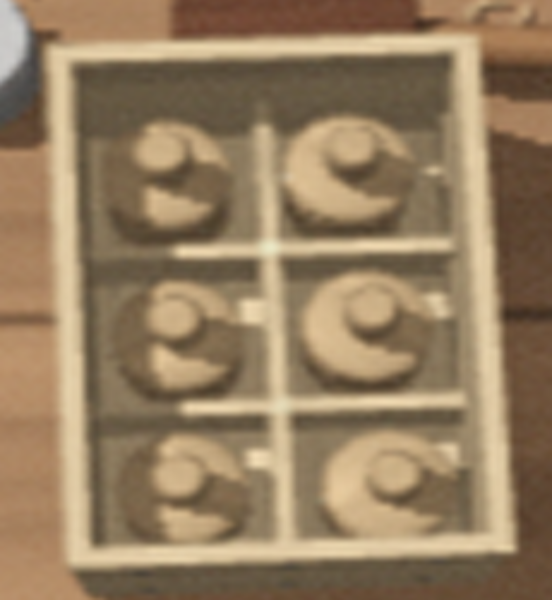

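Run:
```python
from fit import *
im=cams.read_camera("side"); cv2.imwrite("pics/y0.png",im)
im=cv2.imread("pics/u3.png"); cv2.imwrite("pics/y1.png",cv2.resize(im[150:320,180:390],None,fx=3.6,fy=3.5))
```

```text
(no output)
```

View pics/y1.png

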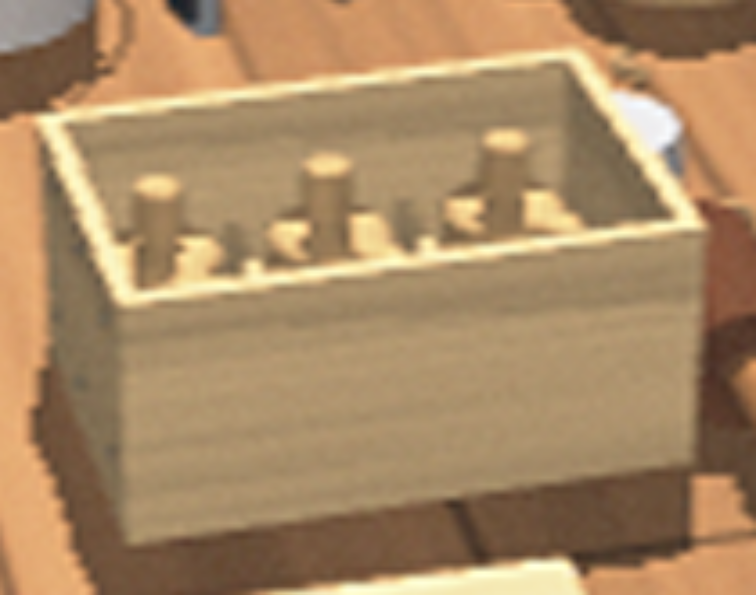

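Run:
```python
from fit import *
c=lambda L:(np.array(L,float)/[3.6,3.5]+[180,150])/2.2+[150,100]
print(fit("side",c([[578,50],[705,227],[122,303],[40,118]]),.116,.119,.081,[.6,0,0]))
K=unproj("side",c([[158,187],[328,165],[505,138]]),.098)[:,:2]; print(K.round(4))
for d in (0,1): pass
```

```text
(array([0.603 , 0.0138, 0.0297]), np.float64(0.42))
[[0.5246 0.0496]
 [0.5973 0.0518]
 [0.6754 0.0576]]
```

Run:
```python
from h import *
go([.601,.0192,.25],np.pi/2+.028,alt=False)
```

```text
t 40.62 tcp [ 0.5221 -0.2183  0.2333] gap 0.0239 j6 -0.53
shift [-0.0169  0.2382  0.0768] rot [-0.037  -0.0001  0.001 ]
```

>>> drive_tool --moves '[[[-0.005,0.045,0.015,-0.01,0,0,255],[-0.01,0.1,0.033,-0.02,0,0,255],[-0.015,0.155,0.05,-0.03,0,0,255],[-0.015,0.21,0.068,-0.037,0,0.001,255],[-0.015,0.238,0.077,-0.037,0,0.001,255]]]'

```text
clock: 41.25
tcp_pos: [0.6017, 0.022, 0.2477]
orientation: [0.707, -0.011, 0.707, 0.011]
wrist_force: [-0.2, -1.0, -3.8]
finger_gap: 0.0239
```

Run:
```python
from h import *
cams.read_camera("top")
shot("side","z1",(150,60,400,300),2.4)
print(tool().round(4))
go([.601,.0192,.165],np.pi/2+.028,alt=False)
```

```text
[[-5.000e-04 -3.270e-02  9.995e-01  6.018e-01]
 [ 1.100e-03  9.995e-01  3.270e-02  2.240e-02]
 [-1.000e+00  1.100e-03 -4.000e-04  2.474e-01]
 [ 0.000e+00  0.000e+00  0.000e+00  1.000e+00]]
t 41.35 tcp [0.6018 0.0224 0.2474] gap 0.0241 j6 -0.13
shift [ 0.0824 -0.0033 -0.0008] rot [ 0.0047 -0.0004 -0.0011]
```

View pics/z1.png

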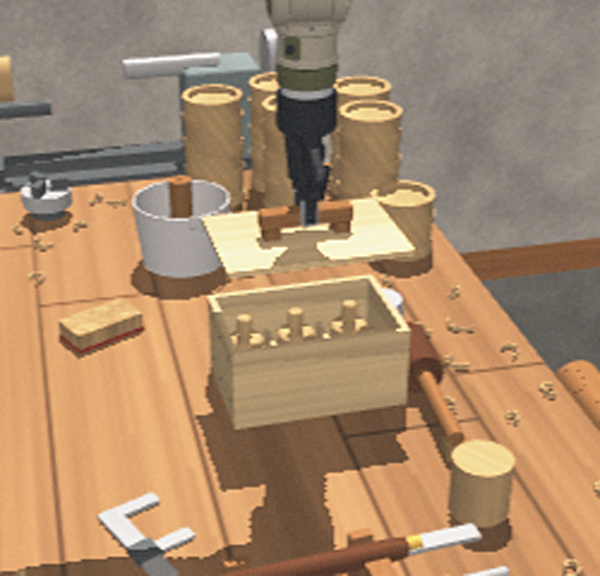

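Lower to 15 mm above contact, then compare edges.

>>> drive_tool --moves '[[[0.03,-0.003,-0.001,0.005,0,-0.001,255],[0.06,-0.003,-0.001,0.005,0,-0.001,255],[0.082,-0.003,-0.001,0.005,0,-0.001,255],[0.082,-0.003,-0.001,0.005,0,-0.001,255],[0.082,-0.003,-0.001,0.005,0,-0.001,255]]]'

```text
clock: 41.98
tcp_pos: [0.6012, 0.0189, 0.1663]
orientation: [0.707, -0.01, 0.707, 0.009]
wrist_force: [-0.1, 0.0, -3.8]
finger_gap: 0.0239
```

Run:
```python
from h import *
im=cams.read_camera("side"); cv2.imwrite("pics/aa.png",cv2.resize(im[150:250,230:330],None,fx=6,fy=6,interpolation=cv2.INTER_CUBIC))
print(tool()[:3,3]); T=tool(); shot("wrist","ab",None,1.5)
go([.601,.0192,.145],np.pi/2+.028,alt=False)
```

```text
[0.60163353 0.01895019 0.16675307]
t 42.08 tcp [0.6018 0.0191 0.1669] gap 0.0235 j6 -0.13
shift [ 0.0219  0.0002 -0.0008] rot [-0.0007  0.002   0.0003]
```

View pics/aa.png

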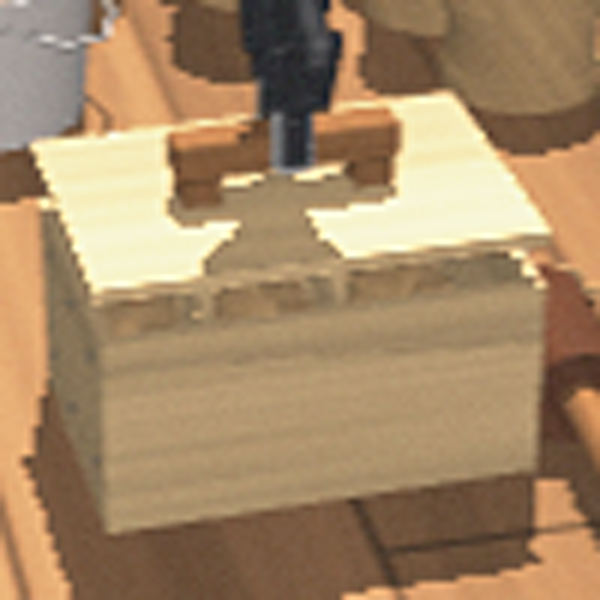

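View pics/ab.png

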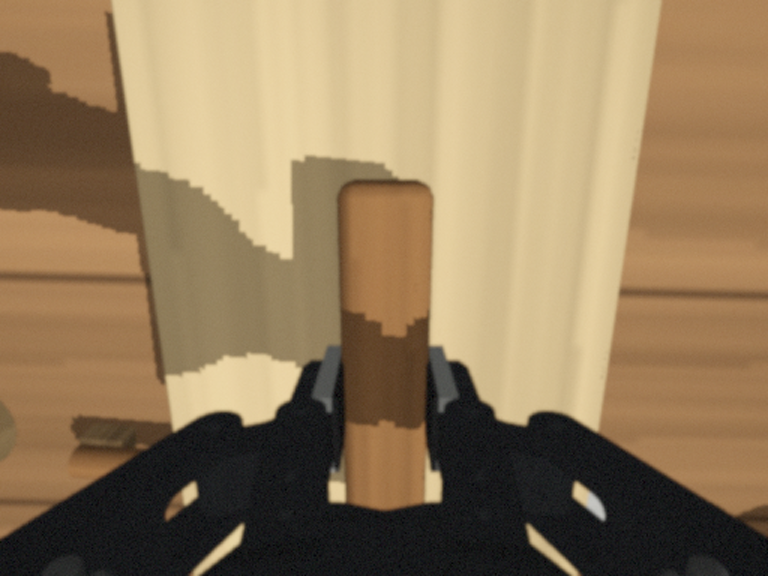

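Run:
```python
from fit import *
c=lambda L:np.array(L,float)/6+[230,150]
for z in (.150,.152,.154): print(fit("side",c([[449,92],[550,237],[98,292],[33,145]]),z,.121,.083,[.6,0,0]))
print(fit("side",c([[449,92],[550,237],[98,292],[33,145]]),.152,.121,.083,[.6,0,0]))
```

```text
(array([0.6014, 0.0121, 0.0301]), np.float64(0.78))
(array([0.6005, 0.0086, 0.0306]), np.float64(0.79))
(array([0.5997, 0.0052, 0.031 ]), np.float64(0.89))
(array([0.6005, 0.0086, 0.0306]), np.float64(0.79))
```

Run:
```python
from h import *
im=cams.read_camera("top"); cv2.imwrite("pics/ac.png",cv2.resize(im[100:220,190:300],None,fx=5,fy=5,interpolation=cv2.INTER_CUBIC))
```

```text
(no output)
```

View pics/ac.png

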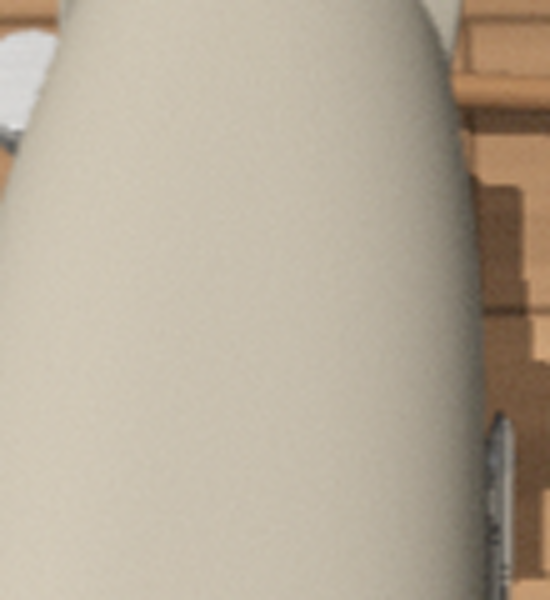

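>>> drive_tool --moves '[[[0.006,0.001,0.0005,0,0.002,0,255],[0.012,0.001,0.0005,0,0.002,0,255],[0.016,0.001,0.0005,0,0.002,0,255],[0.018,0.001,0.0005,0,0.002,0,255],[0.02,0.001,0.0005,0,0.002,0,255]]]'

```text
clock: 42.75
tcp_pos: [0.6022, 0.0202, 0.1467]
orientation: [0.707, -0.01, 0.707, 0.01]
wrist_force: [-0.4, -0.1, -3.5]
finger_gap: 0.0241
```

Run:
```python
from h import *
im=cams.read_camera("side"); cv2.imwrite("pics/ad.png",cv2.resize(im[150:250,230:330],None,fx=6,fy=6,interpolation=cv2.INTER_CUBIC))
s=readout.get_state(); print(s["wrist_force"],s["ft_torque"])
go([.602,.0197,.1395],np.pi/2+.028,alt=False)
```

```text
[-0.54491216 -0.72758574 -3.44856926] [-0.0464328  -0.03338471 -0.02326278]
t 42.80 tcp [0.6021 0.0202 0.1465] gap 0.0237 j6 -0.13
shift [ 0.007  -0.0005 -0.0001] rot [-0.0005 -0.0003  0.0002]
```

View pics/ad.png

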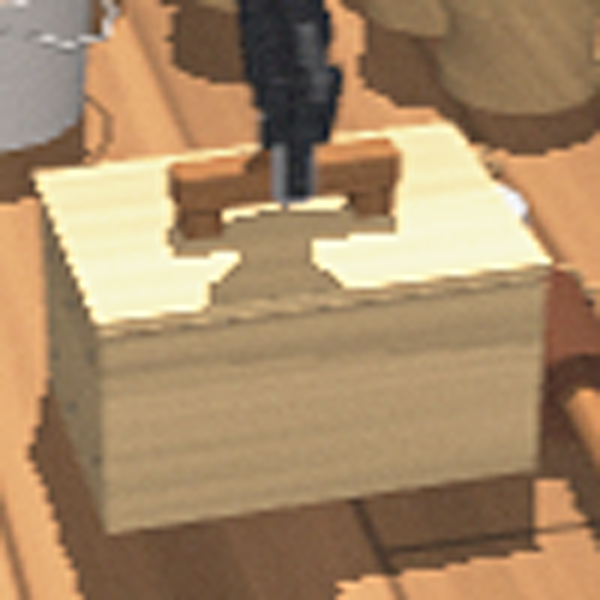

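No contact force; the battens appear to be entering. Continue down.

>>> drive_tool --moves '[[[0.002,0,0,0,0,0,255],[0.004,0,0,0,0,0,255],[0.005,0,0,0,0,0,255],[0.006,0,0,0,0,0,255],[0.006,0,0,0,0,0,255]]]'

```text
clock: 43.42
tcp_pos: [0.6021, 0.0202, 0.1413]
orientation: [0.707, -0.01, 0.707, 0.01]
wrist_force: [-3.6, 1.3, 3.9]
finger_gap: 0.0239
```

Run:
```python
from h import *
im=cams.read_camera("side"); cv2.imwrite("pics/ae.png",cv2.resize(im[150:250,230:330],None,fx=6,fy=6,interpolation=cv2.INTER_CUBIC))
s=readout.get_state(); print(s["wrist_force"],s["ft_torque"],s["tcp_pos"])
```

```text
[-3.58172528 -0.05227346  3.42371743] [-0.0381904   0.55620696 -0.08154891] [0.60213035 0.02021171 0.14128808]
```

View pics/ae.png

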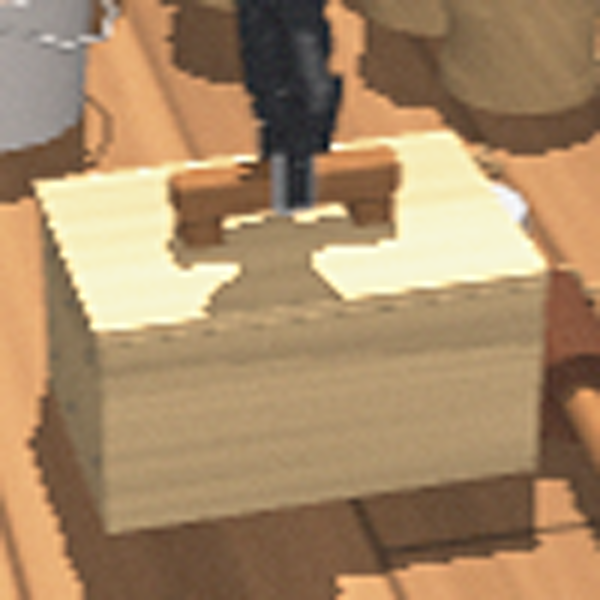

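>>> drive_tool --moves '[[[0,0,0,0,0,0,200],[0,0,0,0,0,0,130],[0,0,0,0,0,0,90],[0,0,0,0,0,0,90],[-0.02,0,0,0,0,0,90]]]'

```text
clock: 44.1
tcp_pos: [0.601, 0.0203, 0.1598]
orientation: [0.706, -0.01, 0.708, 0.01]
wrist_force: [0.7, -0.1, 0.5]
finger_gap: 0.0553
```

>>> drive_tool --moves '[[[-0.05,0,0,0,0,0,90],[-0.1,0,0,0,0,0,90],[-0.13,-0.06,0,0,0,0,90],[-0.13,-0.12,0,0,0,0,90],[-0.13,-0.18,0,0,0,0,90]]]'

```text
clock: 44.72
tcp_pos: [0.6068, -0.1612, 0.2909]
orientation: [0.707, -0.01, 0.707, 0.01]
wrist_force: [0.7, 0.5, -0.6]
finger_gap: 0.055
```

Run:
```python
from h import *
im=cams.read_camera("side"); cv2.imwrite("pics/af.png",cv2.resize(im[150:250,230:330],None,fx=6,fy=6,interpolation=cv2.INTER_CUBIC))
im=cams.read_camera("top"); cv2.imwrite("pics/ag.png",cv2.resize(im[100:220,190:300],None,fx=5,fy=5,interpolation=cv2.INTER_CUBIC))
```

```text
(no output)
```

View pics/af.png

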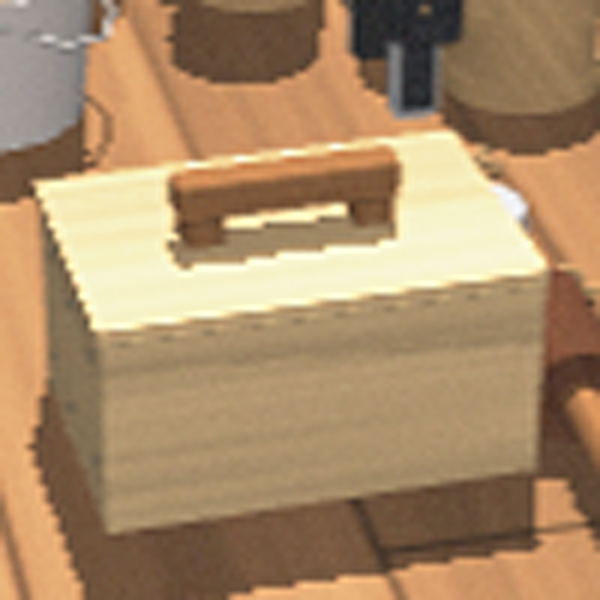

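View pics/ag.png

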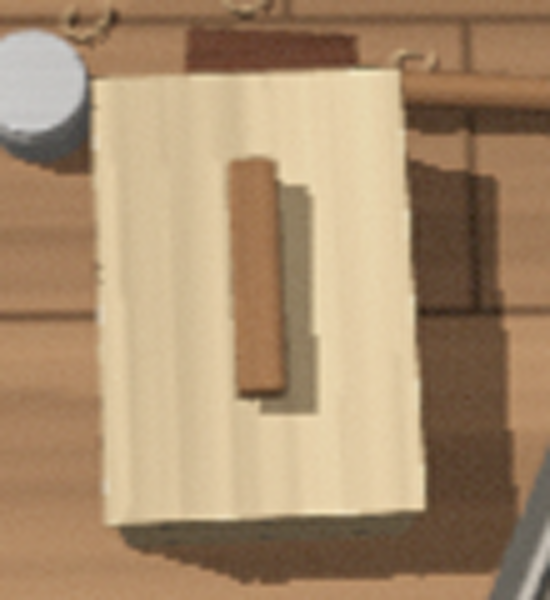

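Run:
```python
from fit import *
t=np.array([[92,80],[401,70],[426,511],[106,525]])/5+[190,100]
s=np.array([[447,131],[546,268],[97,330],[35,183]])/6+[230,150]
for z in (.119,.125,.131): print(z,fit("top",t,z,.121,.083,[.6,0,0]),fit("side",s,z,.121,.083,[.6,0,0]))
# compare with crate corners in side (u3) predicted for home cover
def pr(n,p,z):
    c,q=np.cos(p[2]),np.sin(p[2]); L=np.array([[.121,.083],[.121,-.083],[-.121,-.083],[-.121,.083]])
    return proj(n,np.c_[L@np.array([[c,q],[-q,c]])+p[:2],np.full(4,z)])
for n,p,o in (("side",[.603,.0138,.0297],s),("top",[.5978,.0166,.027],t)):
    for z in (.125,.128,.131): print(n,z,(o-pr(n,p,z)).round(1).tolist())
```

```text
0.119 (array([0.5997, 0.0183, 0.0266]), np.float64(0.35)) (array([0.6045, 0.0273, 0.0303]), np.float64(0.4))
0.125 (array([0.5982, 0.0184, 0.0266]), np.float64(0.29)) (array([0.602 , 0.0172, 0.0315]), np.float64(0.65))
0.131 (array([0.5968, 0.0184, 0.0266]), np.float64(0.6)) (array([0.5995, 0.0072, 0.0327]), np.float64(0.98))
side 0.125 [[-1.0, 0.1], [-1.2, -0.7], [-0.2, -0.9], [0.2, -0.1]]
side 0.128 [[-1.0, 0.9], [-1.3, 0.1], [-0.2, -0.0], [0.2, 0.7]]
side 0.131 [[-1.0, 1.7], [-1.3, 0.9], [-0.2, 0.8], [0.2, 1.5]]
top 0.125 [[-0.7, 0.1], [-0.5, 0.0], [-0.8, -0.4], [-0.6, -0.4]]
top 0.128 [[-0.6, 0.5], [-0.6, 0.5], [-1.0, -0.3], [-0.6, -0.2]]
top 0.131 [[-0.5, 1.0], [-0.7, 0.9], [-1.1, -0.1], [-0.5, -0.1]]
```

Run:
```python
from h import *
shot("side","ah",(150,100,400,350),2.3); shot("top","ai",(30,80,440,300),1.9)
s=readout.get_state(); print(s["clock"],s["qvel"].round(3))
```

```text
44.925 [ 0.046 -0.015 -0.012  0.005  0.003  0.003]
```

View pics/ah.png

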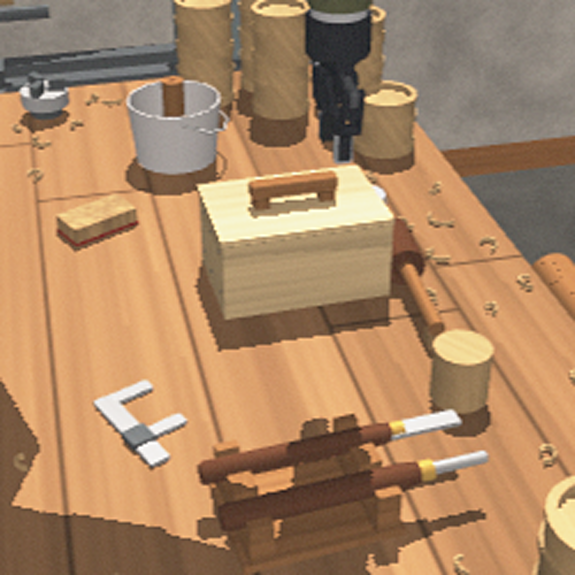

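View pics/ai.png

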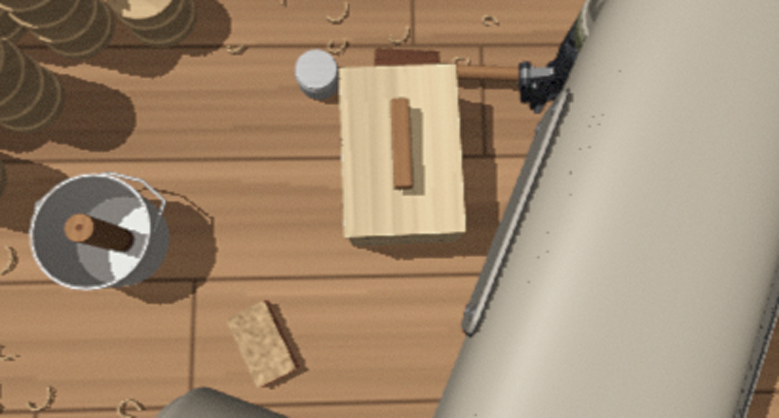

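The side and top views show the cover flat on the crate, the gouge in its notches, the stub in the pail, and the bystanders where they were. Handing in.

```bash
python3 -c "
from workcell import env
print(env.hand_in())"
```

```text
the job is handed in; nothing more can be done
None
```

The job is handed in at about 45 s on the robot's clock. By my last pictures every step is met, but the hand-in gives no verdict.

- **Clearing:** The gouge lies in the free notches of the tool rest. The one scrap stub I found in the crate stands upright in the pail.
- **Jars:** All five bench jars stand upright in cells of their own beside jar6. I checked this in pictures before closing the crate.
- **Cover:** It was lowered onto the crate and released. Fitted from the top and side pictures, its top surface is at about 125 mm, which is its height when home. It shows no visible tilt and sits about 2 mm off the crate's centre.
- **Bystanders:** The skew chisel, wax tin, sanding block, caliper, mallet and blank looked unmoved in the last pictures. I judged this by eye.

**Disagreements and contacts:**
- The cameras disagreed by a few millimetres on the crate. In depth, the wrist and top cameras differed by up to about 14 mm on one jar, so I steered the grasps by close-up wrist views.
- The first jar was pressed on the crate floor with about 30 N before release, so I set the others down a little higher.
- The cover met a light contact of about 7 N as it reached the rim.

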